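Tip the rubber stamps into their box

ROBOT

A 6-joint arm with a two-finger parallel gripper is mounted at the origin on the work surface. World frame = base frame: x ahead of the robot, y to its left, z up, the work surface at z = 0. Lengths are in mm, angles in rad, forces in N, time in s.
With the tool pointing down it reaches from about 325 to 875 mm from the base axis. Payload 4.4 kg.
Tool frame: the origin (TCP) lies midway between the tips of the shut fingers; the grasp point (between the pads) lies 19 mm behind it; z points along the fingers, y is the line along which they close (so a half turn about z gives the same grasp; the last joint's range is limited). The gripper opens to 85 mm and grips with 20 to 120 N. Pads are 22 mm wide; open, the fingers measure 114 mm over their backs; the gripper's body (76 mm by 85 mm) begins 54 mm behind the grasp point. The pads swing forward as they close: fully open they stand 13 mm farther back than shut.
Start: joints at [1.002, 0.207, 1.542, -0, 1.393, -0.15], TCP at [233.316, 525.539, 231.282] pointing down, gripper open.
Joint ranges: [-2.73, 2.73], [-0.86, 2.22], [0.23, 2.46], [-1.11, 4.25], [0.08, 2.63], [-2.82, 2.82]. Speed limits (rad/s): [2.79, 2.79, 3.14, 3.14, 3.14, 3.14].

INTERFACE

Orientations are given as [roll, pitch, yaw] about the fixed x, y, z axes, in that order (R = Rz(yaw) Ry(pitch) Rx(roll)).
In Python, from cell import ctrl gives the robot as it stands.
- The arm moves only by the tool step_arm, never from a script. Its argument "targets" is a list of rows, each an object with "hand": the finger opening in mm, from 0 to 85.4; "delta_pos": the shift along the tool's x, y, z in mm, a list of three; "rotation": the turn, a rotation vector about the tool's x, y, z in rad, a list of three. In form: [{"hand": hand, "delta_pos": [dx, dy, dz], "rotation": [ax, ay, az]}, ...]. A call has exactly 5 rows; each row is the pose to reach, as a shift and turn from the pose commanded when the call began, along the tool's axes at that moment; what a row does not reach only later rows make up. A row lasts 1/10 s, in which the tool goes at most 50 mm and 8.59 degrees, less where a joint would pass 70% of its speed; a pose out of reach is approached as far as the arm can. A call with a gripper value outside its range is refused whole. The fingers move at their own pace and stop on an object; the grip force is fixed at half the most. Time passes only in rows, so rows that repeat a pose let the fingers close, or fill a call up. It gives the time, the measured TCP pose, the force, the opening and the grip force at its end, in the units of the state.
- ctrl.get_obs(): the state, without advancing time (a new reading comes with each control period).
- ctrl.grab_frame(name): name is "scene" or "top"; returns a dict with "color" (400x640x3 uint8, red, green, blue), "mtx" (3x3 intrinsics, pixels), "R" (3x3) and "t" (3): a world point X has camera coordinates R X + t. Camera axes: x right, y down, z forward; pixel columns grow to the right and rows downward; lengths in mm; the calibration is good to about 2 mm. A picture is of the moment at which its call begins. There is no depth.
- ctrl.job_done(): hands the job in; it is judged then, once.
The state is a dict: "time_s": time; "joints": joint angles; "joint_vel": joint speeds; "joint_torque": joint torques, N m; "ee_pos": TCP position; "tcp_rot": TCP orientation; "force": force on the tool from outside, world axes, zero at the start; "moment": the same for the moment, N m; "finger_gap": finger opening in mm; "gripper_force": force on a finger pad.
Only numpy, scipy, OpenCV 4.12 (cv2) and the standard library are available. Lean on these libraries where they do the work, as an engineer would, in place of code of your own. Each camera call takes 0.05 s, during which the arm holds its last target. There are 200 camera calls.

TASK

Put the rubber stamps away: slide the cover of the wooden stamp box all the way across so that the empty bay is uncovered, then take the tray by its handle, hold its open end low over that bay and tip it so that all five stamps slide in. Finally set the empty tray back down flat in the middle of the grey felt mat and let go. Leave the brush jar, the ink bottle and the black notebook as they are.

Things in the scene. Friction and masses are not known exactly. Their poses are not given: they have to be found in the camera images.
- box: Pale plywood two-bay stamp box fixed to the table, 170 (its x) x 330 (its y) x 60 mm high outside, walls, floor and middle partition 7 mm thick; origin at the centre of its underside. The bay on its +y side is empty and starts under the cover; the bay on its -y side starts open and holds a fixed ink-pad tin. Rails 5 mm wide along both long edges stand 10 mm above the rim (top at 70 mm).
- bay (a point): Centre of the inner floor of the empty bay (inside 156 mm along the box's x, 154 mm along its y, rim 53 mm above this point); axes as the box's.
- cover (a joint): Sliding brown wooden cover of the box, 158 x 160 x 6 mm, its top face 67 mm above the table: metres it has slid along the box's -y. 0 = right over the empty bay, 0.16 = at its stop, over the ink-pad bay with the empty bay uncovered. Needs about 2 N, stays where left.
- cover_knob (a point): Grip point of the cover's dark round wooden knob (24 mm across, upright, waisted below): 6.5 mm below the knob's top, 21 mm above the cover's top face.
- mat: Grey felt mat fixed on the table, 240 (its x) x 200 (its y) x 5 mm; origin at the centre of its underside.
- tray: Loose aluminium tray 170 (its x) x 110 (its y) mm, about 0.3 kg, floor 4 mm thick, walls 4 mm thick and 26 mm high on three sides; the -x end is open. Origin at the centre of its underside. A bridge handle crosses over its middle, carried by a 14 mm wide, 4 mm thick post on each side wall. The stamps start to slide on it at roughly 20 to 28 degrees.
- tray_handle (a point): Centre of the tray's handle: a dark wooden bar along the tray's y, 110 mm long, 13 mm thick (tray x), 22 mm tall, 95 mm above the tray's underside; 80 mm free between it and the tray floor.
- tray_lip (a point): Middle of the tray's open end: floor's upper edge, 85 mm from the tray's middle along its -x.
- stamp0: Loose rubber stamp, starting in the tray: pale wood block 26 x 26 x 26 mm high with a dark rubber sole, about 22 g; origin at the centre of its underside.
- stamp0_mid (a point): Middle of stamp0's block.
- stamp1: Loose rubber stamp, starting in the tray: pale wood block 34 x 22 x 24 mm high with a dark rubber sole, about 22 g; origin at the centre of its underside.
- stamp1_mid (a point): Middle of stamp1's block.
- stamp2: Loose rubber stamp, starting in the tray: pale wood block 24 x 30 x 26 mm high with a dark rubber sole, about 22 g; origin at the centre of its underside.
- stamp2_mid (a point): Middle of stamp2's block.
- stamp3: Loose rubber stamp, starting in the tray: pale wood block 30 x 22 x 22 mm high with a dark rubber sole, about 22 g; origin at the centre of its underside.
- stamp3_mid (a point): Middle of stamp3's block.
- stamp4: Loose rubber stamp, starting in the tray: pale wood block 24 x 24 x 30 mm high with a dark rubber sole, about 22 g; origin at the centre of its underside.
- stamp4_mid (a point): Middle of stamp4's block.
- brush_jar: Bystander: glass jar of brushes, 72 mm across, 190 mm high; origin at the centre of its underside.
- ink_bottle: Bystander: small ink bottle, 38 mm across, 55 mm high; origin at the centre of its underside.
- notebook: Bystander: black notebook lying flat, 105 x 148 x 16 mm; origin at the centre of its underside.

How it is judged (in metres and radians):
On the way, in this order (a step that is already met when the one before it is completed fails the run):
1. the cover is slid across: the empty bay is uncovered (value of joint cover above 0.14 m), for 0.2 s.
2. the tray is tipped more than 14 degrees with the middle of its open end over the empty bay (inside its walls), less than 100 mm above the rim (angle between tray's own z axis and vertical above 0.25 rad and x of tray_lip in the frame of bay between -0.085 and 0.085 m and y of tray_lip in the frame of bay between -0.085 and 0.085 m and height (world z) of tray_lip between 0.03 and 0.16 m), for 0.1 s.
At the end, for the whole second after the job is handed in: The cover is at least 140 mm across (of 160), all five stamps lie at rest inside the formerly covered bay, and the tray stands still and level (within 0.06 rad) on the grey felt mat, its centre within 50 mm of the mat's centre (value of joint cover above 0.14 m and x of stamp0_mid in the frame of bay between -0.08 and 0.08 m and y of stamp0_mid in the frame of bay between -0.08 and 0.08 m and z of stamp0_mid in the frame of bay between -0.01 and 0.053 m and linear speed of each of stamp0, stamp1, stamp2, stamp3, stamp4 below 0.03 m/s and x of stamp1_mid in the frame of bay between -0.08 and 0.08 m and y of stamp1_mid in the frame of bay between -0.08 and 0.08 m and z of stamp1_mid in the frame of bay between -0.01 and 0.053 m and x of stamp2_mid in the frame of bay between -0.08 and 0.08 m and y of stamp2_mid in the frame of bay between -0.08 and 0.08 m and z of stamp2_mid in the frame of bay between -0.01 and 0.053 m and x of stamp3_mid in the frame of bay between -0.08 and 0.08 m and y of stamp3_mid in the frame of bay between -0.08 and 0.08 m and z of stamp3_mid in the frame of bay between -0.01 and 0.053 m and x of stamp4_mid in the frame of bay between -0.08 and 0.08 m and y of stamp4_mid in the frame of bay between -0.08 and 0.08 m and z of stamp4_mid in the frame of bay between -0.01 and 0.053 m and horizontal distance between tray and mat below 0.05 m and height (world z) of tray below 0.012 m and angle between tray's own z axis and vertical below 0.06 rad and linear speed of tray below 0.02 m/s); the robot touches nothing.
It fails at once if the brush jar is pushed more than 25 mm or tipped over (distance of brush_jar from where it was at the start of the episode above 0.025 m or angle between brush_jar's own z axis and vertical above 0.3 rad).
It fails at once if the ink bottle is pushed more than 25 mm or tipped over (distance of ink_bottle from where it was at the start of the episode above 0.025 m or angle between ink_bottle's own z axis and vertical above 0.3 rad).
It fails at once if the notebook is pushed more than 25 mm or tipped over (distance of notebook from where it was at the start of the episode above 0.025 m or angle between notebook's own z axis and vertical above 0.3 rad).
It also fails if it takes over 67 s, if anything falls off the work surface, if the arm or the gripper's body presses on something with over 40 N, if the wrist force passes 120 N, or if a joint passes its speed limit or range.

## Working session

There is one attempt and no reset: what is moved stays moved. The work goes in short steps, Python scripts to look and compute and a tool call to move; the robot and the scene stay as the last step left them, time stands still between calls to the robot, and variables do not carry over. Pictures are saved under pics/ and viewed, at most 10 in all, crops included, and the job is handed in when it is done.

Besides the shell and the picture viewer there is one more tool, called after "Request:" by a JSON object that holds its "api" and its "payload". step_arm: Moves the arm, as the interface text tells. Its arguments: {"type":"object","properties":{"targets":{"type":"array"}},"required":["targets"]}

```bash
mkdir -p pics
cat > h.py <<'E'
import numpy as np, cv2
from cell import ctrl
from scipy.spatial.transform import Rotation as Ro
def snap(name,fn):
    f=ctrl.grab_frame(name); cv2.imwrite(fn,f['color'][:,:,::-1]); 
    np.savez('cal_%s.npz'%name,**{k:np.array(f[k]) for k in('color','mtx','R','t')}); return f
def px2w(f,u,v,z):
    d=np.linalg.inv(f['mtx'])@[u,v,1.]; R=np.array(f['R']);t=np.array(f['t']).ravel()
    c=-R.T@t; d=R.T@d; return c+d*(z-c[2])/d[2]
def w2px(f,X):
    p=np.array(f['mtx'])@(np.array(f['R'])@np.array(X,float)+np.array(f['t']).ravel()); return p[:2]/p[2]
E
python3 - <<'E'
from h import *
for n in('top','scene'):
    f=snap(n,f'pics/{n}0.png'); R=np.array(f['R']);print(n,-R.T@np.array(f['t']).ravel(),np.array(f['mtx']).round(1).tolist(), R.round(3).tolist())
o=ctrl.get_obs();print(o['ee_pos'],o['tcp_rot'],o['finger_gap'],o['time_s'])
E
```

```text
top [ 358.47485654   30.07922031 1563.98926989] [[454.8, 0.0, 329.3], [0.0, 454.8, 192.7], [0.0, 0.0, 1.0]] [[-0.012, -1.0, 0.001], [-0.986, 0.012, -0.167], [0.167, -0.003, -0.986]]
scene [1203.80873789 -358.60413317 1343.22582024] [[391.0, 0.0, 320.2], [0.0, 391.0, 198.8], [0.0, 0.0, 1.0]] [[0.56, 0.829, -0.012], [0.714, -0.49, -0.5], [-0.42, 0.272, -0.866]]
[232.94252638 524.94656325 230.21270385] [-3.13950961e+00 -3.23668148e-04  2.72379341e+00] 85.35292083903308 0.1
```

View pics/top0.png

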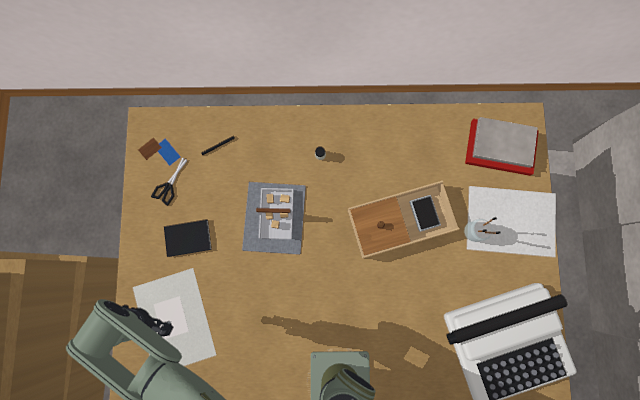

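View pics/scene0.png

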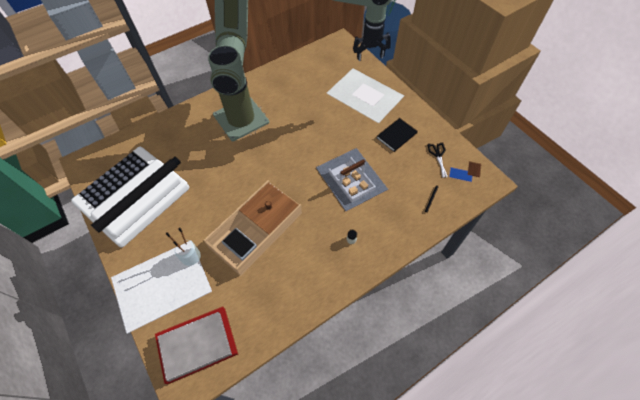

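The top view shows the mat and tray around (275,215), with the handle bar at (273,211). The box runs from (350,209) to (458,230) with its knob near (384,226). The jar is at (475,232), the bottle at (320,152) and the notebook at (188,238). I'll enlarge the middle to get accurate pixels.

Run:
```python
import cv2
im=cv2.imread('pics/top0.png')[170:270,235:468]; a=cv2.resize(im,None,fx=3.4,fy=3.4,interpolation=cv2.INTER_CUBIC)[:,:800]
im=cv2.imread('pics/scene0.png')[140:275,195:395]; b=cv2.resize(im,None,fx=4,fy=4,interpolation=cv2.INTER_CUBIC)
cv2.imwrite('pics/topc.png',a);cv2.imwrite('pics/scenec.png',b)
```

```text
(no output)
```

View pics/topc.png

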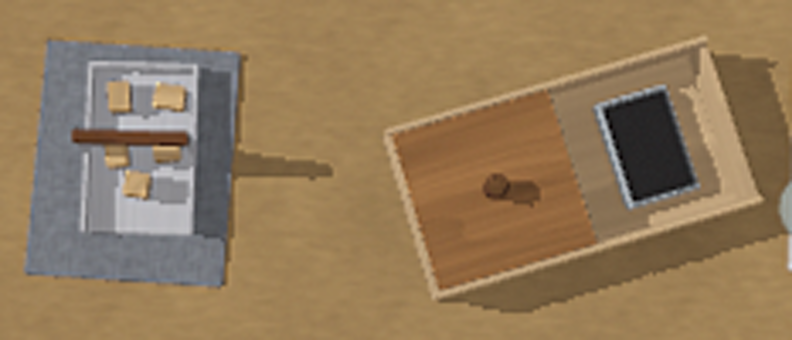

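View pics/scenec.png

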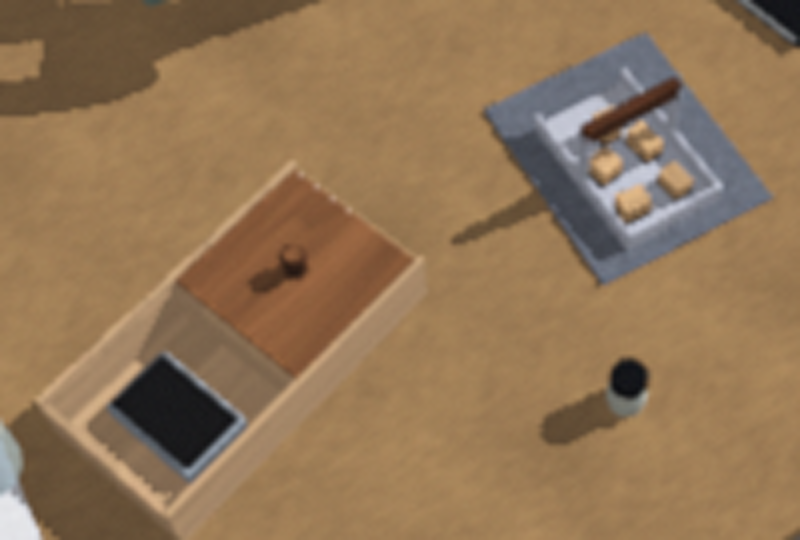

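The crops show the tray's walled end at the top (far side) and its open end towards the robot, with the handle bar at crop (72..188,137). The knob is at crop (496,186). The box rim corners are (385,131), (437,298), (706,38) and (761,200).

Run:
```python
from h import *
T=dict(np.load('cal_top.npz'));S=dict(np.load('cal_scene.npz'))
def top(c,r,z): return px2w(T,235+(c+.5)/3.4-.5,170+(r+.5)/3.4-.5,z)
def sc(c,r,z): return px2w(S,195+(c+.5)/4-.5,140+(r+.5)/4-.5,z)
P=lambda n,x:print(n,np.round(x,1))
b=np.array([top(385,131,70),top(437,298,70),top(761,200,70),top(706,38,70)])
b2=np.array([sc(422,257,70),sc(295,163,70),sc(40,402,70),sc(165,512,70)])
for B in(b,b2):
    P('box',B); P('c',B.mean(0)); 
    ax=(B[0]-B[1])+(B[3]-B[2]); ay=(B[0]-B[3])+(B[1]-B[2])
    P('yaw x,y',np.degrees([np.arctan2(ax[1],ax[0]),np.arctan2(-ay[0],ay[1])])); P('len',[np.linalg.norm(ax)/2,np.linalg.norm(ay)/2])
P('knob',[top(496,183,94.5),sc(293,252,94.5)])
for n,B in(('mat',[top(48,39,5),top(240,53,5),top(225,287,5),top(25,272,5)]),('matS',[sc(772,199,5),sc(601,284,5),sc(486,112,5),sc(645,33,5)]),
 ('trayrim',[top(87,62,30),top(198,65,30),top(195,234,30),top(80,232,30)]),('trayrimS',[sc(722,186,30),sc(628,234,30),sc(535,116,30),sc(627,68,30)])):
    B=np.array(B);P(n,B);P('c',B.mean(0));ax=(B[0]-B[3])+(B[1]-B[2]);ay=(B[0]-B[1])+(B[3]-B[2]);P('yaw',np.degrees([np.arctan2(ax[1],ax[0]),np.arctan2(-ay[0],ay[1])]));P('len',[np.linalg.norm(ax)/2,np.linalg.norm(ay)/2])
for B in((top(73,134,106),top(189,137,106)),(sc(678,86,106),sc(588,130,106))):
    P('handle',B);P('c',(B[0]+B[1])/2)
```

```text
box [[ 559.2  -35.3   70. ]
 [ 397.4  -82.    70. ]
 [ 487.5 -397.8   70. ]
 [ 647.7 -353.2   70. ]]
c [ 522.9 -217.1   70. ]
yaw x,y [15.8 15.7]
len [167.3 329.1]
box [[ 561.4  -32.9   70. ]
 [ 403.8  -78.2   70. ]
 [ 493.8 -393.1   70. ]
 [ 647.8 -349.2   70. ]]
c [ 526.7 -213.4   70. ]
yaw x,y [16.  15.6]
len [162.1 327.7]
knob [[ 504.6 -139.1   94.5]
 [ 502.2 -134.2   94.5]]
mat [[667.3 306.1   5. ]
 [650.3 109.    5. ]
 [412.6 124.8   5. ]
 [429.9 325.    5. ]]
c [540.  216.2   5. ]
yaw [-4.2 -4.9]
len [238.2 199.4]
matS [[670.5 308.4   5. ]
 [652.2 110.9   5. ]
 [420.9 131.2   5. ]
 [432.1 327.8   5. ]]
c [543.9 219.6   5. ]
yaw [-4.8 -4.3]
len [235.7 197.6]
trayrim [[638.3 261.9  30. ]
 [633.9 150.1  30. ]
 [464.1 152.8  30. ]
 [467.4 266.6  30. ]]
c [550.9 207.9  30. ]
yaw [-1.3 -2. ]
len [170.4 112.9]
trayrimS [[640.9 264.8  30. ]
 [632.6 156.   30. ]
 [467.7 160.3  30. ]
 [472.3 272.7  30. ]]
c [553.4 213.5  30. ]
yaw [-2.1 -3.3]
len [166.9 110.8]
handle [[555.  262.8 106. ]
 [550.8 152.6 106. ]]
c [552.9 207.7 106. ]
handle [[559.8 264.  106. ]
 [552.1 162.7 106. ]]
c [555.9 213.3 106. ]
```

```bash
cat > plan.py <<'E'
from h import *
import json,os
F='cmd.json'
def rot(psi,th=0): return Ro.from_euler('z',psi,True)*Ro.from_euler('x',180,True)*Ro.from_euler('x',-th,True)
def load(): d=json.load(open(F)); return np.array(d['p']),Ro.from_matrix(d['R'])
def save(p,R): json.dump({'p':list(map(float,p)),'R':R.as_matrix().tolist()},open(F,'w'))
if not os.path.exists(F): save([233.316,525.539,231.282],rot(np.degrees(2.724)))
def chk():
    p,R=load();o=ctrl.get_obs();print('t',round(o['time_s'],2),'meas',o['ee_pos'].round(1) if hasattr(o['ee_pos'],'round') else o['ee_pos'],'err',(np.array(o['ee_pos'])-p).round(1),'rot err deg',np.degrees((R.inv()*Ro.from_euler('xyz',o['tcp_rot'])).as_rotvec()).round(2),'gap',round(float(o['finger_gap']),1),'F',np.round(o['force'],1),'j',np.round(o['joints'],2))
def go(p1,R1,n,hand,ramp=0.5):
    """n calls; smooth straight move; prints rows; stores the commanded end"""
    p,R=load();p1=np.array(p1,float);N=5*n
    s=np.arange(1,N+1)/N; s=(1-ramp)*s+ramp*(3*s*s-2*s**3)
    w=(R1*R.inv()).as_rotvec(); p0,R0=p,R
    for c in range(n):
        out=[]
        for k in range(5):
            a=s[5*c+k]; P=p0+a*(p1-p0); Q=Ro.from_rotvec(a*w)*R0
            d=R.inv().apply(P-p).round(0)+0.; v=(R.inv()*Q).as_rotvec().round(2)+0.
            out.append({"hand":hand,"delta_pos":d.tolist(),"rotation":v.tolist()})
        p=p+R.apply(d); R=R*Ro.from_rotvec(v)
        print(json.dumps(out))
    save(p,R)
E
python3 - <<'E'
from plan import *
T=dict(np.load('cal_top.npz'));S=dict(np.load('cal_scene.npz'))
print('jar',px2w(T,475,231,95),px2w(S,189,254,95))
chk()
go([503.2,-139.4,190],rot(15.8),5,60,0.2)
E
```

```text
jar [ 476.47237264 -443.55584801   95.        ] [ 524.60288134 -459.35272372   95.        ]
t 0.1 meas [232.9 524.9 230.2] err [-0.4 -0.6 -1.1] rot err deg [0.12 0.02 0.01] gap 85.4 F [-0.9 -0.4  0. ] j [ 1.    0.21  1.54  0.    1.39 -0.15]
[{"hand": 60, "delta_pos": [-17.0, -16.0, 1.0], "rotation": [0.0, 0.0, 0.08]}, {"hand": 60, "delta_pos": [-35.0, -34.0, 3.0], "rotation": [0.0, 0.0, 0.17]}, {"hand": 60, "delta_pos": [-54.0, -52.0, 4.0], "rotation": [0.0, 0.0, 0.25]}, {"hand": 60, "delta_pos": [-73.0, -71.0, 6.0], "rotation": [0.0, 0.0, 0.35]}, {"hand": 60, "delta_pos": [-93.0, -90.0, 7.0], "rotation": [0.0, 0.0, 0.44]}]
[{"hand": 60, "delta_pos": [-28.0, -9.0, 2.0], "rotation": [0.0, 0.0, 0.1]}, {"hand": 60, "delta_pos": [-56.0, -19.0, 4.0], "rotation": [0.0, 0.0, 0.2]}, {"hand": 60, "delta_pos": [-84.0, -28.0, 6.0], "rotation": [0.0, 0.0, 0.31]}, {"hand": 60, "delta_pos": [-113.0, -38.0, 7.0], "rotation": [0.0, 0.0, 0.41]}, {"hand": 60, "delta_pos": [-143.0, -48.0, 9.0], "rotation": [0.0, 0.0, 0.52]}]
[{"hand": 60, "delta_pos": [-31.0, 6.0, 2.0], "rotation": [0.0, 0.0, 0.1]}, {"
[... 381 characters left out ...]
1]}, {"hand": 60, "delta_pos": [-47.0, 41.0, 4.0], "rotation": [0.0, 0.0, 0.21]}, {"hand": 60, "delta_pos": [-69.0, 61.0, 5.0], "rotation": [0.0, 0.0, 0.32]}, {"hand": 60, "delta_pos": [-92.0, 80.0, 7.0], "rotation": [0.0, 0.0, 0.42]}, {"hand": 60, "delta_pos": [-113.0, 99.0, 9.0], "rotation": [0.0, 0.0, 0.52]}]
[{"hand": 60, "delta_pos": [-9.0, 27.0, 1.0], "rotation": [0.0, 0.0, 0.09]}, {"hand": 60, "delta_pos": [-18.0, 53.0, 3.0], "rotation": [0.0, 0.0, 0.18]}, {"hand": 60, "delta_pos": [-26.0, 77.0, 4.0], "rotation": [0.0, 0.0, 0.27]}, {"hand": 60, "delta_pos": [-34.0, 101.0, 6.0], "rotation": [0.0, 0.0, 0.36]}, {"hand": 60, "delta_pos": [-42.0, 123.0, 7.0], "rotation": [0.0, 0.0, 0.44]}]
```

Request:
{"api": "step_arm", "payload": {"targets": [{"hand": 60, "delta_pos": [-17, -16, 1], "rotation": [0, 0, 0.08]}, {"hand": 60, "delta_pos": [-35, -34, 3], "rotation": [0, 0, 0.17]}, {"hand": 60, "delta_pos": [-54, -52, 4], "rotation": [0, 0, 0.25]}, {"hand": 60, "delta_pos": [-73, -71, 6], "rotation": [0, 0, 0.35]}, {"hand": 60, "delta_pos": [-93, -90, 7], "rotation": [0, 0, 0.44]}]}}

```text
time_s: 0.6
ee_pos: [281.6, 404.2, 223.5]
tcp_rot: [-3.14, 0.0, 2.28]
force: [0.7, -0.6, -0.0]
finger_gap: 60.3
gripper_force: 0.0
```

Request:
{"api": "step_arm", "payload": {"targets": [{"hand": 60, "delta_pos": [-28, -9, 2], "rotation": [0, 0, 0.1]}, {"hand": 60, "delta_pos": [-56, -19, 4], "rotation": [0, 0, 0.2]}, {"hand": 60, "delta_pos": [-84, -28, 6], "rotation": [0, 0, 0.31]}, {"hand": 60, "delta_pos": [-113, -38, 7], "rotation": [0, 0, 0.41]}, {"hand": 60, "delta_pos": [-143, -48, 9], "rotation": [0, 0, 0.52]}]}}

```text
time_s: 1.1
ee_pos: [339.0, 264.8, 214.9]
tcp_rot: [-3.141, 0.0, 1.76]
force: [0.1, 0.5, 0.3]
finger_gap: 60.0
gripper_force: 0.0
```

Request:
{"api": "step_arm", "payload": {"targets": [{"hand": 60, "delta_pos": [-31, 6, 2], "rotation": [0, 0, 0.1]}, {"hand": 60, "delta_pos": [-62, 12, 4], "rotation": [0, 0, 0.21]}, {"hand": 60, "delta_pos": [-93, 18, 6], "rotation": [0, 0, 0.32]}, {"hand": 60, "delta_pos": [-124, 24, 7], "rotation": [0, 0, 0.43]}, {"hand": 60, "delta_pos": [-154, 30, 9], "rotation": [0, 0, 0.53]}]}}

```text
time_s: 1.6
ee_pos: [398.0, 119.3, 206.0]
tcp_rot: [-3.141, 0.0, 1.229]
force: [0.0, -0.4, 0.4]
finger_gap: 60.5
gripper_force: 0.0
```

Request:
{"api": "step_arm", "payload": {"targets": [{"hand": 60, "delta_pos": [-24, 20, 2], "rotation": [0, 0, 0.11]}, {"hand": 60, "delta_pos": [-47, 41, 4], "rotation": [0, 0, 0.21]}, {"hand": 60, "delta_pos": [-69, 61, 5], "rotation": [0, 0, 0.32]}, {"hand": 60, "delta_pos": [-92, 80, 7], "rotation": [0, 0, 0.42]}, {"hand": 60, "delta_pos": [-113, 99, 9], "rotation": [0, 0, 0.52]}]}}

```text
time_s: 2.1
ee_pos: [454.0, -20.0, 196.8]
tcp_rot: [-3.141, 0.0, 0.709]
force: [-0.2, 0.4, 0.6]
finger_gap: 60.0
gripper_force: 0.0
```

Request:
{"api": "step_arm", "payload": {"targets": [{"hand": 60, "delta_pos": [-9, 27, 1], "rotation": [0, 0, 0.09]}, {"hand": 60, "delta_pos": [-18, 53, 3], "rotation": [0, 0, 0.18]}, {"hand": 60, "delta_pos": [-26, 77, 4], "rotation": [0, 0, 0.27]}, {"hand": 60, "delta_pos": [-34, 101, 6], "rotation": [0, 0, 0.36]}, {"hand": 60, "delta_pos": [-42, 123, 7], "rotation": [0, 0, 0.44]}]}}

```text
time_s: 2.6
ee_pos: [502.7, -140.2, 189.5]
tcp_rot: [-3.141, 0.001, 0.27]
force: [1.2, 0.4, 0.4]
finger_gap: 60.1
gripper_force: 0.0
```

Run:
```python
from plan import *
chk()
```

```text
t 2.6 meas [ 502.7 -140.2  189.5] err [-0.2 -1.  -0.8] rot err deg [ 0.05 -0.06  0.23] gap 60.1 F [1.2 0.4 0.4] j [-0.44  0.13  1.72  0.    1.29  0.86]
```

Run:
```python
from plan import *
go([503.2,-139.4,70],rot(15.8),2,60,0.8)
```

```text
[{"hand": 60, "delta_pos": [0.0, 0.0, 5.0], "rotation": [0.0, 0.0, 0.0]}, {"hand": 60, "delta_pos": [0.0, 0.0, 15.0], "rotation": [0.0, 0.0, 0.0]}, {"hand": 60, "delta_pos": [0.0, 0.0, 28.0], "rotation": [0.0, 0.0, 0.0]}, {"hand": 60, "delta_pos": [0.0, 0.0, 43.0], "rotation": [0.0, 0.0, 0.0]}, {"hand": 60, "delta_pos": [0.0, 0.0, 60.0], "rotation": [0.0, 0.0, 0.0]}]
[{"hand": 60, "delta_pos": [0.0, 0.0, 17.0], "rotation": [0.0, 0.0, 0.0]}, {"hand": 60, "delta_pos": [0.0, 0.0, 32.0], "rotation": [0.0, 0.0, 0.0]}, {"hand": 60, "delta_pos": [0.0, 0.0, 45.0], "rotation": [0.0, 0.0, 0.0]}, {"hand": 60, "delta_pos": [0.0, 0.0, 55.0], "rotation": [0.0, 0.0, 0.0]}, {"hand": 60, "delta_pos": [0.0, 0.0, 60.0], "rotation": [0.0, 0.0, 0.0]}]
```

Request:
{"api": "step_arm", "payload": {"targets": [{"hand": 60, "delta_pos": [0, 0, 5], "rotation": [0, 0, 0]}, {"hand": 60, "delta_pos": [0, 0, 15], "rotation": [0, 0, 0]}, {"hand": 60, "delta_pos": [0, 0, 28], "rotation": [0, 0, 0]}, {"hand": 60, "delta_pos": [0, 0, 43], "rotation": [0, 0, 0]}, {"hand": 60, "delta_pos": [0, 0, 60], "rotation": [0, 0, 0]}]}}

```text
time_s: 3.1
ee_pos: [502.1, -137.8, 128.8]
tcp_rot: [-3.141, 0.001, 0.276]
force: [-0.0, -0.4, -0.9]
finger_gap: 59.8
gripper_force: 0.0
```

Request:
{"api": "step_arm", "payload": {"targets": [{"hand": 60, "delta_pos": [0, 0, 17], "rotation": [0, 0, 0]}, {"hand": 60, "delta_pos": [0, 0, 32], "rotation": [0, 0, 0]}, {"hand": 60, "delta_pos": [0, 0, 45], "rotation": [0, 0, 0]}, {"hand": 60, "delta_pos": [0, 0, 55], "rotation": [0, 0, 0]}, {"hand": 60, "delta_pos": [0, 0, 60], "rotation": [0, 0, 0]}]}}

```text
time_s: 3.6
ee_pos: [501.9, -138.4, 68.8]
tcp_rot: [-3.14, 0.002, 0.275]
force: [0.6, 0.8, 0.3]
finger_gap: 60.5
gripper_force: 0.0
```

Request:
{"api": "step_arm", "payload": {"targets": [{"hand": 40, "delta_pos": [0, 0, 0], "rotation": [0, 0, 0]}, {"hand": 30, "delta_pos": [0, 0, 0], "rotation": [0, 0, 0]}, {"hand": 22, "delta_pos": [0, 0, 0], "rotation": [0, 0, 0]}, {"hand": 20, "delta_pos": [0, 0, 0], "rotation": [0, 0, 0]}, {"hand": 20, "delta_pos": [0, 0, 0], "rotation": [0, 0, 0]}]}}

```text
time_s: 4.1
ee_pos: [503.5, -139.5, 71.2]
tcp_rot: [3.141, -0.001, 0.274]
force: [-1.9, -0.4, 3.9]
finger_gap: 21.8
gripper_force: 58.6
```

Run:
```python
from plan import *
chk()
p,R=load();u=np.array([np.sin(np.radians(15.8)),-np.cos(np.radians(15.8)),0])
go(p+156*u,rot(15.8),3,20,0.6)
```

```text
t 4.1 meas [ 503.5 -139.5   71.2] err [ 0.5 -0.3  1. ] rot err deg [-0.06  0.07  0.01] gap 21.8 F [-1.9 -0.4  3.9] j [-0.44  0.29  1.81  0.    1.04  0.86]
[{"hand": 20, "delta_pos": [0.0, 5.0, 0.0], "rotation": [0.0, 0.0, 0.0]}, {"hand": 20, "delta_pos": [0.0, 13.0, 0.0], "rotation": [0.0, 0.0, 0.0]}, {"hand": 20, "delta_pos": [0.0, 22.0, 0.0], "rotation": [0.0, 0.0, 0.0]}, {"hand": 20, "delta_pos": [0.0, 33.0, 0.0], "rotation": [0.0, 0.0, 0.0]}, {"hand": 20, "delta_pos": [0.0, 45.0, 0.0], "rotation": [0.0, 0.0, 0.0]}]
[{"hand": 20, "delta_pos": [0.0, 13.0, 0.0], "rotation": [0.0, 0.0, 0.0]}, {"hand": 20, "delta_pos": [0.0, 26.0, 0.0], "rotation": [0.0, 0.0, 0.0]}, {"hand": 20, "delta_pos": [0.0, 40.0, 0.0], "rotation": [0.0, 0.0, 0.0]}, {"hand": 20, "delta_pos": [0.0, 53.0, 0.0], "rotation": [0.0, 0.0, 0.0]}, {"hand": 20, "delta_pos": [0.0, 66.0, 0.0], "rotation": [0.0, 0.0, 0.0]}]
[{"hand": 20, "delta_pos": [0.0, 12.0, 0.0], "rotation": [0.0, 0.0, 0.0]}, {"hand": 20, "delta_pos": [0.0, 23.0, 0.0], "rotation": [0.0, 0.0, 0.0]}, {"hand": 20, "delta_pos": [0.0, 32.0, 0.0], "rotation": [0.0, 0.0, 0.0]}, {"hand": 20, "delta_pos": [0.0, 40.0, 0.0], "rotation": [0.0, 0.0, 0.0]}, {"hand": 20, "delta_pos": [0.0, 45.0, 0.0], "rotation": [0.0, 0.0, 0.0]}]
```

Request:
{"api": "step_arm", "payload": {"targets": [{"hand": 20, "delta_pos": [0, 5, 0], "rotation": [0, 0, 0]}, {"hand": 20, "delta_pos": [0, 13, 0], "rotation": [0, 0, 0]}, {"hand": 20, "delta_pos": [0, 22, 0], "rotation": [0, 0, 0]}, {"hand": 20, "delta_pos": [0, 33, 0], "rotation": [0, 0, 0]}, {"hand": 20, "delta_pos": [0, 45, 0], "rotation": [0, 0, 0]}]}}

```text
time_s: 4.6
ee_pos: [515.8, -182.9, 71.3]
tcp_rot: [3.141, -0.001, 0.274]
force: [-1.0, 2.4, 4.2]
finger_gap: 21.5
gripper_force: 58.7
```

Request:
{"api": "step_arm", "payload": {"targets": [{"hand": 20, "delta_pos": [0, 13, 0], "rotation": [0, 0, 0]}, {"hand": 20, "delta_pos": [0, 26, 0], "rotation": [0, 0, 0]}, {"hand": 20, "delta_pos": [0, 40, 0], "rotation": [0, 0, 0]}, {"hand": 20, "delta_pos": [0, 53, 0], "rotation": [0, 0, 0]}, {"hand": 20, "delta_pos": [0, 66, 0], "rotation": [0, 0, 0]}]}}

```text
time_s: 5.1
ee_pos: [533.8, -247.0, 71.2]
tcp_rot: [3.141, -0.002, 0.274]
force: [-0.3, 2.1, 5.9]
finger_gap: 21.2
gripper_force: 58.8
```

Request:
{"api": "step_arm", "payload": {"targets": [{"hand": 20, "delta_pos": [0, 12, 0], "rotation": [0, 0, 0]}, {"hand": 20, "delta_pos": [0, 23, 0], "rotation": [0, 0, 0]}, {"hand": 20, "delta_pos": [0, 32, 0], "rotation": [0, 0, 0]}, {"hand": 20, "delta_pos": [0, 40, 0], "rotation": [0, 0, 0]}, {"hand": 20, "delta_pos": [0, 45, 0], "rotation": [0, 0, 0]}]}}

```text
time_s: 5.6
ee_pos: [546.2, -290.5, 71.3]
tcp_rot: [3.14, -0.002, 0.273]
force: [-0.1, 1.9, 6.3]
finger_gap: 21.7
gripper_force: 58.8
```

Request:
{"api": "step_arm", "payload": {"targets": [{"hand": 30, "delta_pos": [0, 0, 0], "rotation": [0, 0, 0]}, {"hand": 50, "delta_pos": [0, 0, 0], "rotation": [0, 0, 0]}, {"hand": 60, "delta_pos": [0, 0, 0], "rotation": [0, 0, 0]}, {"hand": 60, "delta_pos": [0, 0, -20], "rotation": [0, 0, 0]}, {"hand": 60, "delta_pos": [0, 0, -60], "rotation": [0, 0, 0]}]}}

```text
time_s: 6.1
ee_pos: [541.7, -287.0, 126.0]
tcp_rot: [-3.133, 0.007, 0.274]
force: [-0.3, -0.2, -0.4]
finger_gap: 60.0
gripper_force: 0.0
```

Request:
{"api": "step_arm", "payload": {"targets": [{"hand": 60, "delta_pos": [0, 0, -40], "rotation": [0, 0, 0]}, {"hand": 60, "delta_pos": [0, 0, -80], "rotation": [0, 0, 0]}, {"hand": 60, "delta_pos": [0, 0, -100], "rotation": [0, 0, 0]}, {"hand": 60, "delta_pos": [0, 0, -100], "rotation": [0, 0, 0]}, {"hand": 60, "delta_pos": [0, 0, -100], "rotation": [0, 0, 0]}]}}

```text
time_s: 6.6
ee_pos: [544.7, -289.1, 229.8]
tcp_rot: [-3.141, 0.0, 0.274]
force: [-0.5, 0.0, -1.1]
finger_gap: 59.8
gripper_force: 0.0
```

Run:
```python
from plan import *
p,R=load(); save(p+[0,0,160],R); chk()
f=snap('top','pics/t1.png'); im=f['color'][150:290,235:500,::-1]; cv2.imwrite('pics/t1c.png',cv2.resize(np.ascontiguousarray(im),None,fx=3,fy=3,interpolation=cv2.INTER_CUBIC)[:,:800])
go([552.5,210,210],rot(88),5,60,0.2)
```

```text
t 6.6 meas [ 544.7 -289.1  229.8] err [-0.5  0.2 -0.5] rot err deg [ 0.01 -0.02 -0.  ] gap 59.8 F [-0.5  0.  -1.1] j [-0.63  0.3   1.43 -0.    1.41  0.67]
[{"hand": 60, "delta_pos": [5.0, -16.0, 1.0], "rotation": [0.0, 0.0, -0.04]}, {"hand": 60, "delta_pos": [10.0, -32.0, 1.0], "rotation": [0.0, 0.0, -0.09]}, {"hand": 60, "delta_pos": [15.0, -50.0, 2.0], "rotation": [0.0, 0.0, -0.13]}, {"hand": 60, "delta_pos": [20.0, -68.0, 3.0], "rotation": [0.0, 0.0, -0.18]}, {"hand": 60, "delta_pos": [26.0, -87.0, 4.0], "rotation": [0.0, 0.0, -0.23]}]
[{"hand": 60, "delta_pos": [10.0, -17.0, 0.0], "rotation": [0.0, 0.0, -0.05]}, {"hand": 60, "delta_pos": [20.0, -35.0, 1.0], "rotation": [0.0, 0.0, -0.1]}, {"hand": 60, "delta_pos": [30.0, -53.0, 2.0], "rotation": [0.0, 0.0, -0.15]}, {"hand": 60, "delta_pos": [41.0, -72.0, 3.0], "rotation": [0.0, 0.0, -0.21]}, {"hand": 60, "delta_pos": [51.0, -91.0, 4.0], "rotation": [0.0, 0.0, -0.26]}]
[{"hand": 60, "delta_pos": [16.0, -15.0, 1.0], "rotation": [0.0, 0.0, -0.06]}, {"hand": 60, "delta_pos": [31.0, -31.0, 2.0], "rotation": [0.0, 0.0, -0.11]}, {"hand":
[... 304 characters left out ...]
 {"hand": 60, "delta_pos": [38.0, -21.0, 2.0], "rotation": [0.0, 0.0, -0.11]}, {"hand": 60, "delta_pos": [56.0, -32.0, 3.0], "rotation": [0.0, 0.0, -0.16]}, {"hand": 60, "delta_pos": [74.0, -42.0, 4.0], "rotation": [0.0, 0.0, -0.21]}, {"hand": 60, "delta_pos": [92.0, -52.0, 5.0], "rotation": [0.0, 0.0, -0.26]}]
[{"hand": 60, "delta_pos": [18.0, -5.0, 0.0], "rotation": [0.0, 0.0, -0.05]}, {"hand": 60, "delta_pos": [37.0, -9.0, 1.0], "rotation": [0.0, 0.0, -0.1]}, {"hand": 60, "delta_pos": [54.0, -14.0, 2.0], "rotation": [0.0, 0.0, -0.15]}, {"hand": 60, "delta_pos": [71.0, -18.0, 3.0], "rotation": [0.0, 0.0, -0.19]}, {"hand": 60, "delta_pos": [87.0, -22.0, 3.0], "rotation": [0.0, 0.0, -0.23]}]
```

View pics/t1c.png

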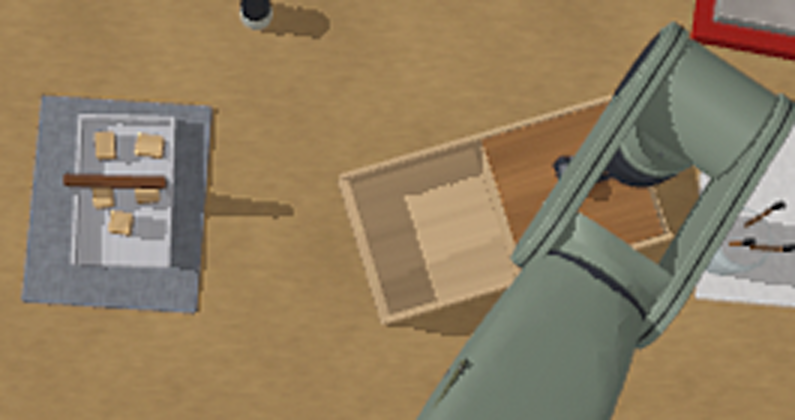

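Request:
{"api": "step_arm", "payload": {"targets": [{"hand": 60, "delta_pos": [5, -16, 1], "rotation": [0, 0, -0.04]}, {"hand": 60, "delta_pos": [10, -32, 1], "rotation": [0, 0, -0.09]}, {"hand": 60, "delta_pos": [15, -50, 2], "rotation": [0, 0, -0.13]}, {"hand": 60, "delta_pos": [20, -68, 3], "rotation": [0, 0, -0.18]}, {"hand": 60, "delta_pos": [26, -87, 4], "rotation": [0, 0, -0.23]}]}}

```text
time_s: 7.15
ee_pos: [546.3, -196.3, 226.0]
tcp_rot: [-3.141, 0.0, 0.509]
force: [-0.0, 0.4, 0.3]
finger_gap: 59.5
gripper_force: 0.0
```

Request:
{"api": "step_arm", "payload": {"targets": [{"hand": 60, "delta_pos": [10, -17, 0], "rotation": [0, 0, -0.05]}, {"hand": 60, "delta_pos": [20, -35, 1], "rotation": [0, 0, -0.1]}, {"hand": 60, "delta_pos": [30, -53, 2], "rotation": [0, 0, -0.15]}, {"hand": 60, "delta_pos": [41, -72, 3], "rotation": [0, 0, -0.21]}, {"hand": 60, "delta_pos": [51, -91, 4], "rotation": [0, 0, -0.26]}]}}

```text
time_s: 7.65
ee_pos: [546.9, -91.8, 222.2]
tcp_rot: [-3.141, -0.0, 0.769]
force: [0.5, -0.1, -0.9]
finger_gap: 60.2
gripper_force: 0.0
```

Request:
{"api": "step_arm", "payload": {"targets": [{"hand": 60, "delta_pos": [16, -15, 1], "rotation": [0, 0, -0.06]}, {"hand": 60, "delta_pos": [31, -31, 2], "rotation": [0, 0, -0.11]}, {"hand": 60, "delta_pos": [47, -46, 3], "rotation": [0, 0, -0.17]}, {"hand": 60, "delta_pos": [62, -62, 3], "rotation": [0, 0, -0.22]}, {"hand": 60, "delta_pos": [77, -77, 4], "rotation": [0, 0, -0.28]}]}}

```text
time_s: 8.15
ee_pos: [548.9, 17.0, 218.3]
tcp_rot: [-3.142, -0.0, 1.05]
force: [0.5, 0.2, -0.9]
finger_gap: 59.8
gripper_force: 0.0
```

Request:
{"api": "step_arm", "payload": {"targets": [{"hand": 60, "delta_pos": [19, -11, 1], "rotation": [0, 0, -0.05]}, {"hand": 60, "delta_pos": [38, -21, 2], "rotation": [0, 0, -0.11]}, {"hand": 60, "delta_pos": [56, -32, 3], "rotation": [0, 0, -0.16]}, {"hand": 60, "delta_pos": [74, -42, 4], "rotation": [0, 0, -0.21]}, {"hand": 60, "delta_pos": [92, -52, 5], "rotation": [0, 0, -0.26]}]}}

```text
time_s: 8.65
ee_pos: [549.9, 122.5, 213.2]
tcp_rot: [-3.141, -0.0, 1.309]
force: [0.8, -0.3, 0.4]
finger_gap: 60.1
gripper_force: 0.0
```

Request:
{"api": "step_arm", "payload": {"targets": [{"hand": 60, "delta_pos": [18, -5, 0], "rotation": [0, 0, -0.05]}, {"hand": 60, "delta_pos": [37, -9, 1], "rotation": [0, 0, -0.1]}, {"hand": 60, "delta_pos": [54, -14, 2], "rotation": [0, 0, -0.15]}, {"hand": 60, "delta_pos": [71, -18, 3], "rotation": [0, 0, -0.19]}, {"hand": 60, "delta_pos": [87, -22, 3], "rotation": [0, 0, -0.23]}]}}

```text
time_s: 9.15
ee_pos: [551.9, 211.8, 210.1]
tcp_rot: [-3.141, 0.0, 1.538]
force: [-0.4, 0.2, -0.1]
finger_gap: 59.9
gripper_force: 0.0
```

Run:
```python
from plan import *
chk()
go([553.5,209.5,80],rot(87.5),2,60,0.8)
p,R=load();print(p,R.as_euler('xyz',True))
```

```text
t 9.15 meas [551.9 211.8 210.1] err [-0.9  1.8 -0.2] rot err deg [ 0.02 -0.   -0.24] gap 59.9 F [-0.4  0.2 -0.1] j [0.22 0.26 1.52 0.   1.36 0.25]
[{"hand": 60, "delta_pos": [0.0, 0.0, 6.0], "rotation": [0.0, 0.0, 0.0]}, {"hand": 60, "delta_pos": [0.0, 0.0, 16.0], "rotation": [0.0, 0.0, 0.0]}, {"hand": 60, "delta_pos": [0.0, 0.0, 30.0], "rotation": [0.0, 0.0, 0.0]}, {"hand": 60, "delta_pos": [0.0, 0.0, 47.0], "rotation": [0.0, 0.0, 0.0]}, {"hand": 60, "delta_pos": [0.0, 0.0, 65.0], "rotation": [0.0, 0.0, 0.0]}]
[{"hand": 60, "delta_pos": [0.0, 0.0, 18.0], "rotation": [0.0, 0.0, 0.0]}, {"hand": 60, "delta_pos": [0.0, 1.0, 35.0], "rotation": [0.0, 0.0, 0.01]}, {"hand": 60, "delta_pos": [0.0, 1.0, 49.0], "rotation": [0.0, 0.0, 0.01]}, {"hand": 60, "delta_pos": [0.0, 1.0, 60.0], "rotation": [0.0, 0.0, 0.01]}, {"hand": 60, "delta_pos": [0.0, 1.0, 65.0], "rotation": [0.0, 0.0, 0.01]}]
[553.75577078 209.95039611  80.282     ] [ 1.80000000e+02 -1.27222187e-14  8.73187680e+01]
```

Request:
{"api": "step_arm", "payload": {"targets": [{"hand": 60, "delta_pos": [0, 0, 6], "rotation": [0, 0, 0]}, {"hand": 60, "delta_pos": [0, 0, 16], "rotation": [0, 0, 0]}, {"hand": 60, "delta_pos": [0, 0, 30], "rotation": [0, 0, 0]}, {"hand": 60, "delta_pos": [0, 0, 47], "rotation": [0, 0, 0]}, {"hand": 60, "delta_pos": [0, 0, 65], "rotation": [0, 0, 0]}]}}

```text
time_s: 9.65
ee_pos: [552.3, 208.8, 143.4]
tcp_rot: [-3.14, 0.001, 1.532]
force: [0.5, 0.5, -0.2]
finger_gap: 60.4
gripper_force: 0.0
```

Request:
{"api": "step_arm", "payload": {"targets": [{"hand": 60, "delta_pos": [0, 0, 18], "rotation": [0, 0, 0]}, {"hand": 60, "delta_pos": [0, 1, 35], "rotation": [0, 0, 0.01]}, {"hand": 60, "delta_pos": [0, 1, 49], "rotation": [0, 0, 0.01]}, {"hand": 60, "delta_pos": [0, 1, 60], "rotation": [0, 0, 0.01]}, {"hand": 60, "delta_pos": [0, 1, 65], "rotation": [0, 0, 0.01]}]}}

```text
time_s: 10.15
ee_pos: [552.7, 209.2, 78.4]
tcp_rot: [-3.139, 0.001, 1.523]
force: [0.2, -1.0, -0.6]
finger_gap: 59.8
gripper_force: 0.0
```

Request:
{"api": "step_arm", "payload": {"targets": [{"hand": 45, "delta_pos": [0, 0, 0], "rotation": [0, 0, 0]}, {"hand": 35, "delta_pos": [0, 0, 0], "rotation": [0, 0, 0]}, {"hand": 28, "delta_pos": [0, 0, 0], "rotation": [0, 0, 0]}, {"hand": 24, "delta_pos": [0, 0, 0], "rotation": [0, 0, 0]}, {"hand": 20, "delta_pos": [0, 0, 0], "rotation": [0, 0, 0]}]}}

```text
time_s: 10.65
ee_pos: [554.1, 210.0, 80.9]
tcp_rot: [3.14, -0.0, 1.524]
force: [-0.5, 0.4, 0.2]
finger_gap: 20.1
gripper_force: 0.0
```

Request:
{"api": "step_arm", "payload": {"targets": [{"hand": 17, "delta_pos": [0, 0, 0], "rotation": [0, 0, 0]}, {"hand": 14, "delta_pos": [0, 0, 0], "rotation": [0, 0, 0]}, {"hand": 10, "delta_pos": [0, 0, 0], "rotation": [0, 0, 0]}, {"hand": 8, "delta_pos": [0, 0, 0], "rotation": [0, 0, 0]}, {"hand": 8, "delta_pos": [0, 0, 0], "rotation": [0, 0, 0]}]}}

```text
time_s: 11.15
ee_pos: [553.8, 210.0, 80.6]
tcp_rot: [3.141, -0.0, 1.524]
force: [-0.3, -0.9, 1.8]
finger_gap: 12.3
gripper_force: 59.8
```

Run:
```python
from plan import *
chk()
p,R=load()
f=snap('scene','pics/s1.png'); im=f['color'][60:240,240:440,::-1]; cv2.imwrite('pics/s1c.png',cv2.resize(np.ascontiguousarray(im),None,fx=3.3,fy=3.3,interpolation=cv2.INTER_CUBIC)[:600])
```

```text
t 11.15 meas [553.8 210.   80.6] err [0.  0.  0.3] rot err deg [-0.01  0.01  0.01] gap 12.3 F [-0.3 -0.9  1.8] j [0.22 0.4  1.62 0.   1.11 0.26]
```

View pics/s1c.png

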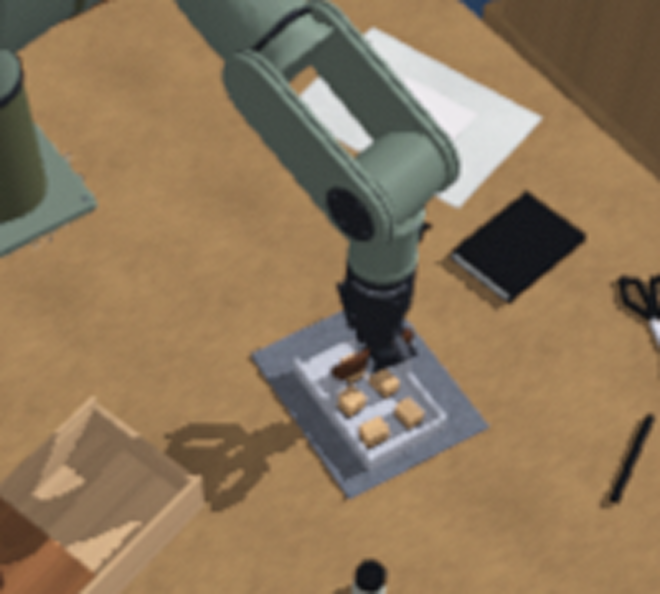

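The tray handle is gripped (12.3 mm gap, 60 N) and the stamps are still in place. Next I'll lift the tray and carry it level to beside the open bay.

```bash
cat >> plan.py <<'E'
BAY=np.array([502.5,-138,0.]);BX=np.array([np.cos(np.radians(15.8)),np.sin(np.radians(15.8)),0]);BY=np.array([-BX[1],BX[0],0])
LIP=np.array([0,-85,71.])
def lip_pose(bx,by,z,th,psi=105.8):
    R=rot(psi,th); L=BAY+bx*BX+by*BY; L[2]=z; return L-R.apply(LIP),R
E
python3 - <<'E'
from plan import *
p,R=load()
go(p+[0,0,100],R,2,8,0.9)
q,Q=lip_pose(35,3,108,0); print(q)
go(q,Q,6,8,0.9)
for th in(15,25,35,42): print(th,lip_pose(35,3,78,th)[0])
E
```

```text
[{"hand": 8, "delta_pos": [0.0, 0.0, -4.0], "rotation": [0.0, 0.0, 0.0]}, {"hand": 8, "delta_pos": [0.0, 0.0, -11.0], "rotation": [0.0, 0.0, 0.0]}, {"hand": 8, "delta_pos": [0.0, 0.0, -22.0], "rotation": [0.0, 0.0, 0.0]}, {"hand": 8, "delta_pos": [0.0, 0.0, -36.0], "rotation": [0.0, 0.0, 0.0]}, {"hand": 8, "delta_pos": [0.0, 0.0, -50.0], "rotation": [0.0, 0.0, 0.0]}]
[{"hand": 8, "delta_pos": [0.0, 0.0, -14.0], "rotation": [0.0, 0.0, 0.0]}, {"hand": 8, "delta_pos": [0.0, 0.0, -28.0], "rotation": [0.0, 0.0, 0.0]}, {"hand": 8, "delta_pos": [0.0, 0.0, -39.0], "rotation": [0.0, 0.0, 0.0]}, {"hand": 8, "delta_pos": [0.0, 0.0, -46.0], "rotation": [0.0, 0.0, 0.0]}, {"hand": 8, "delta_pos": [0.0, 0.0, -50.0], "rotation": [0.0, 0.0, 0.0]}]
[ 617.14931848 -102.43971637  179.        ]
[{"hand": 8, "delta_pos": [-2.0, 0.0, 0.0], "rotation": [0.0, 0.0, 0.0]}, {"hand": 8, "delta_pos": [-6.0, 1.0, 0.0], "rotation": [0.0, 0.0, -0.01]}, {"hand": 8, "delta_pos": [-11.0, 3.0, 0.0], "rotation": [0.0, 0.0, -0.01]}, {"hand": 8, "delta_pos": [-18.0, 4.0, 0.0], "rotation": [0.0, 0.0, -0.02]}, {"hand": 8, "d
[... 1458 characters left out ...]
": [-49.0, 0.0, 0.0], "rotation": [0.0, 0.0, -0.05]}, {"hand": 8, "delta_pos": [-59.0, 1.0, 0.0], "rotation": [0.0, 0.0, -0.06]}]
[{"hand": 8, "delta_pos": [-8.0, -1.0, 0.0], "rotation": [0.0, 0.0, 0.0]}, {"hand": 8, "delta_pos": [-15.0, -1.0, 0.0], "rotation": [0.0, 0.0, -0.01]}, {"hand": 8, "delta_pos": [-21.0, -2.0, 0.0], "rotation": [0.0, 0.0, -0.02]}, {"hand": 8, "delta_pos": [-24.0, -2.0, 0.0], "rotation": [0.0, 0.0, -0.02]}, {"hand": 8, "delta_pos": [-26.0, -2.0, 0.0], "rotation": [0.0, 0.0, -0.02]}]
15 [ 596.68057762 -108.23178621  168.5803525 ]
25 [ 580.61415656 -112.77812511  178.27040513]
35 [ 563.17273482 -117.71354999  184.91379223]
42 [ 550.4281963  -121.31989088  187.63938415]
```

Request:
{"api": "step_arm", "payload": {"targets": [{"hand": 8, "delta_pos": [0, 0, -4], "rotation": [0, 0, 0]}, {"hand": 8, "delta_pos": [0, 0, -11], "rotation": [0, 0, 0]}, {"hand": 8, "delta_pos": [0, 0, -22], "rotation": [0, 0, 0]}, {"hand": 8, "delta_pos": [0, 0, -36], "rotation": [0, 0, 0]}, {"hand": 8, "delta_pos": [0, 0, -50], "rotation": [0, 0, 0]}]}}

```text
time_s: 11.7
ee_pos: [553.9, 209.9, 131.7]
tcp_rot: [3.141, -0.0, 1.524]
force: [0.5, 0.2, -3.5]
finger_gap: 12.3
gripper_force: 58.8
```

Request:
{"api": "step_arm", "payload": {"targets": [{"hand": 8, "delta_pos": [0, 0, -14], "rotation": [0, 0, 0]}, {"hand": 8, "delta_pos": [0, 0, -28], "rotation": [0, 0, 0]}, {"hand": 8, "delta_pos": [0, 0, -39], "rotation": [0, 0, 0]}, {"hand": 8, "delta_pos": [0, 0, -46], "rotation": [0, 0, 0]}, {"hand": 8, "delta_pos": [0, 0, -50], "rotation": [0, 0, 0]}]}}

```text
time_s: 12.2
ee_pos: [554.0, 210.0, 181.3]
tcp_rot: [3.14, -0.0, 1.524]
force: [0.7, -0.1, -3.8]
finger_gap: 12.0
gripper_force: 58.8
```

Request:
{"api": "step_arm", "payload": {"targets": [{"hand": 8, "delta_pos": [-2, 0, 0], "rotation": [0, 0, 0]}, {"hand": 8, "delta_pos": [-6, 1, 0], "rotation": [0, 0, -0.01]}, {"hand": 8, "delta_pos": [-11, 3, 0], "rotation": [0, 0, -0.01]}, {"hand": 8, "delta_pos": [-18, 4, 0], "rotation": [0, 0, -0.02]}, {"hand": 8, "delta_pos": [-26, 6, 0], "rotation": [0, 0, -0.03]}]}}

```text
time_s: 12.7
ee_pos: [558.2, 182.9, 179.7]
tcp_rot: [-3.141, 0.0, 1.555]
force: [0.5, 0.6, -4.4]
finger_gap: 12.3
gripper_force: 58.8
```

Request:
{"api": "step_arm", "payload": {"targets": [{"hand": 8, "delta_pos": [-9, 3, 0], "rotation": [0, 0, -0.01]}, {"hand": 8, "delta_pos": [-20, 5, 0], "rotation": [0, 0, -0.02]}, {"hand": 8, "delta_pos": [-31, 7, 0], "rotation": [0, 0, -0.03]}, {"hand": 8, "delta_pos": [-44, 10, 0], "rotation": [0, 0, -0.04]}, {"hand": 8, "delta_pos": [-57, 13, 0], "rotation": [0, 0, -0.06]}]}}

```text
time_s: 13.2
ee_pos: [570.7, 125.2, 180.3]
tcp_rot: [3.141, 0.0, 1.615]
force: [0.5, 0.9, -3.5]
finger_gap: 12.4
gripper_force: 58.8
```

Request:
{"api": "step_arm", "payload": {"targets": [{"hand": 8, "delta_pos": [-14, 2, 0], "rotation": [0, 0, -0.01]}, {"hand": 8, "delta_pos": [-28, 5, 0], "rotation": [0, 0, -0.03]}, {"hand": 8, "delta_pos": [-43, 7, 1], "rotation": [0, 0, -0.04]}, {"hand": 8, "delta_pos": [-58, 9, 1], "rotation": [0, 0, -0.06]}, {"hand": 8, "delta_pos": [-73, 12, 1], "rotation": [0, 0, -0.07]}]}}

```text
time_s: 13.7
ee_pos: [585.6, 52.6, 179.2]
tcp_rot: [-3.141, 0.0, 1.684]
force: [-0.5, 0.5, -3.7]
finger_gap: 12.0
gripper_force: 58.8
```

Request:
{"api": "step_arm", "payload": {"targets": [{"hand": 8, "delta_pos": [-16, 1, 0], "rotation": [0, 0, -0.02]}, {"hand": 8, "delta_pos": [-31, 2, 0], "rotation": [0, 0, -0.03]}, {"hand": 8, "delta_pos": [-46, 4, 0], "rotation": [0, 0, -0.05]}, {"hand": 8, "delta_pos": [-60, 5, 0], "rotation": [0, 0, -0.06]}, {"hand": 8, "delta_pos": [-74, 6, 0], "rotation": [0, 0, -0.08]}]}}

```text
time_s: 14.2
ee_pos: [599.9, -20.3, 179.3]
tcp_rot: [-3.142, 0.0, 1.764]
force: [0.3, 0.5, -3.8]
finger_gap: 11.9
gripper_force: 58.8
```

Request:
{"api": "step_arm", "payload": {"targets": [{"hand": 8, "delta_pos": [-14, 0, 0], "rotation": [0, 0, -0.01]}, {"hand": 8, "delta_pos": [-27, 0, 0], "rotation": [0, 0, -0.02]}, {"hand": 8, "delta_pos": [-38, 0, 0], "rotation": [0, 0, -0.03]}, {"hand": 8, "delta_pos": [-49, 0, 0], "rotation": [0, 0, -0.05]}, {"hand": 8, "delta_pos": [-59, 1, 0], "rotation": [0, 0, -0.06]}]}}

```text
time_s: 14.7
ee_pos: [612.2, -77.5, 179.2]
tcp_rot: [-3.141, -0.0, 1.824]
force: [-0.3, -0.1, -3.8]
finger_gap: 12.3
gripper_force: 58.8
```

Request:
{"api": "step_arm", "payload": {"targets": [{"hand": 8, "delta_pos": [-8, -1, 0], "rotation": [0, 0, 0]}, {"hand": 8, "delta_pos": [-15, -1, 0], "rotation": [0, 0, -0.01]}, {"hand": 8, "delta_pos": [-21, -2, 0], "rotation": [0, 0, -0.02]}, {"hand": 8, "delta_pos": [-24, -2, 0], "rotation": [0, 0, -0.02]}, {"hand": 8, "delta_pos": [-26, -2, 0], "rotation": [0, 0, -0.02]}]}}

```text
time_s: 15.2
ee_pos: [616.8, -102.3, 179.2]
tcp_rot: [-3.142, -0.0, 1.844]
force: [-0.2, -1.0, -3.4]
finger_gap: 12.1
gripper_force: 58.8
```

Run:
```python
from plan import *
chk()
f=snap('scene','pics/s2.png'); im=f['color'][90:290,160:420,::-1]; cv2.imwrite('pics/s2c.png',cv2.resize(np.ascontiguousarray(im),None,fx=3,fy=3,interpolation=cv2.INTER_CUBIC)[:600])
go(*lip_pose(35,3,80,15),2,8,0.8)
for th,n in((25,2),(33,2),(36,1)):
    print(th); go(*lip_pose(35,3,78,th),n,8,0.)
```

```text
t 15.2 meas [ 616.8 -102.3  179.2] err [-0.1 -0.2 -0. ] rot err deg [0.   0.01 0.01] gap 12.1 F [-0.2 -1.  -3.4] j [-0.3   0.36  1.46  0.    1.32 -0.58]
[{"hand": 8, "delta_pos": [0.0, -1.0, 0.0], "rotation": [-0.01, 0.0, 0.0]}, {"hand": 8, "delta_pos": [0.0, -3.0, 1.0], "rotation": [-0.03, 0.0, 0.0]}, {"hand": 8, "delta_pos": [0.0, -5.0, 2.0], "rotation": [-0.06, 0.0, 0.0]}, {"hand": 8, "delta_pos": [0.0, -8.0, 3.0], "rotation": [-0.09, 0.0, 0.0]}, {"hand": 8, "delta_pos": [0.0, -11.0, 4.0], "rotation": [-0.13, 0.0, 0.0]}]
[{"hand": 8, "delta_pos": [0.0, -3.0, 1.0], "rotation": [-0.04, 0.0, 0.0]}, {"hand": 8, "delta_pos": [0.0, -6.0, 2.0], "rotation": [-0.07, 0.0, 0.0]}, {"hand": 8, "delta_pos": [0.0, -8.0, 3.0], "rotation": [-0.1, 0.0, 0.0]}, {"hand": 8, "delta_pos": [0.0, -10.0, 3.0], "rotation": [-0.12, 0.0, 0.0]}, {"hand": 8, "delta_pos": [0.0, -11.0, 3.0], "rotation": [-0.13, 0.0, 0.0]}]
25
[{"hand": 8, "delta_pos": [0.0, -1.0, -1.0], "rotation": [-0.02, 0.0, 0.0]}, {"hand": 8, "delta_pos": [0.0, -3.0, -2.0], "rotation": [-0.04, 0.0, 0.0]}, {"hand": 8, "delta_pos": [0.0, -4.0, 
[... 1020 characters left out ...]
 0.0, 0.0]}, {"hand": 8, "delta_pos": [0.0, -2.0, -2.0], "rotation": [-0.03, 0.0, 0.0]}, {"hand": 8, "delta_pos": [0.0, -3.0, -3.0], "rotation": [-0.04, 0.0, 0.0]}, {"hand": 8, "delta_pos": [0.0, -4.0, -4.0], "rotation": [-0.05, 0.0, 0.0]}, {"hand": 8, "delta_pos": [0.0, -5.0, -5.0], "rotation": [-0.07, 0.0, 0.0]}]
36
[{"hand": 8, "delta_pos": [0.0, -1.0, -1.0], "rotation": [-0.01, 0.0, 0.0]}, {"hand": 8, "delta_pos": [0.0, -1.0, -2.0], "rotation": [-0.02, 0.0, 0.0]}, {"hand": 8, "delta_pos": [0.0, -2.0, -3.0], "rotation": [-0.03, 0.0, 0.0]}, {"hand": 8, "delta_pos": [0.0, -3.0, -4.0], "rotation": [-0.04, 0.0, 0.0]}, {"hand": 8, "delta_pos": [0.0, -3.0, -5.0], "rotation": [-0.05, 0.0, 0.0]}]
```

View pics/s2c.png

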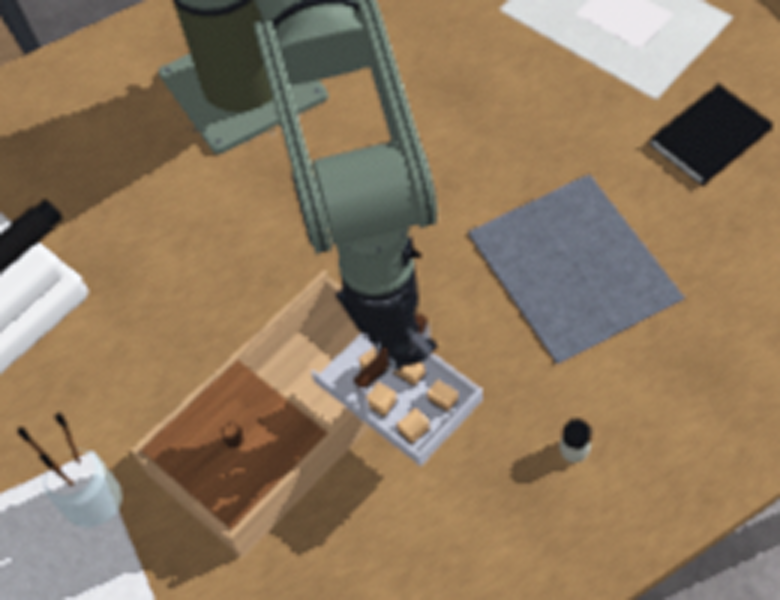

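The stamps are all on board and the open end is over the bay. Now I'll tip it slowly.

Request:
{"api": "step_arm", "payload": {"targets": [{"hand": 8, "delta_pos": [0, -1, 0], "rotation": [-0.01, 0, 0]}, {"hand": 8, "delta_pos": [0, -3, 1], "rotation": [-0.03, 0, 0]}, {"hand": 8, "delta_pos": [0, -5, 2], "rotation": [-0.06, 0, 0]}, {"hand": 8, "delta_pos": [0, -8, 3], "rotation": [-0.09, 0, 0]}, {"hand": 8, "delta_pos": [0, -11, 4], "rotation": [-0.13, 0, 0]}]}}

```text
time_s: 15.75
ee_pos: [605.8, -104.9, 175.2]
tcp_rot: [3.01, 0.0, 1.844]
force: [-0.8, 0.8, -3.7]
finger_gap: 12.1
gripper_force: 58.8
```

Request:
{"api": "step_arm", "payload": {"targets": [{"hand": 8, "delta_pos": [0, -3, 1], "rotation": [-0.04, 0, 0]}, {"hand": 8, "delta_pos": [0, -6, 2], "rotation": [-0.07, 0, 0]}, {"hand": 8, "delta_pos": [0, -8, 3], "rotation": [-0.1, 0, 0]}, {"hand": 8, "delta_pos": [0, -10, 3], "rotation": [-0.12, 0, 0]}, {"hand": 8, "delta_pos": [0, -11, 3], "rotation": [-0.13, 0, 0]}]}}

```text
time_s: 16.25
ee_pos: [595.1, -107.9, 170.7]
tcp_rot: [2.882, -0.0, 1.844]
force: [-0.0, 0.5, -3.4]
finger_gap: 12.1
gripper_force: 58.8
```

Request:
{"api": "step_arm", "payload": {"targets": [{"hand": 8, "delta_pos": [0, -1, -1], "rotation": [-0.02, 0, 0]}, {"hand": 8, "delta_pos": [0, -3, -2], "rotation": [-0.04, 0, 0]}, {"hand": 8, "delta_pos": [0, -4, -3], "rotation": [-0.05, 0, 0]}, {"hand": 8, "delta_pos": [0, -6, -5], "rotation": [-0.07, 0, 0]}, {"hand": 8, "delta_pos": [0, -7, -6], "rotation": [-0.09, 0, 0]}]}}

```text
time_s: 16.75
ee_pos: [588.0, -110.4, 175.1]
tcp_rot: [2.79, 0.0, 1.844]
force: [-1.6, 0.7, -3.6]
finger_gap: 11.9
gripper_force: 58.9
```

Request:
{"api": "step_arm", "payload": {"targets": [{"hand": 8, "delta_pos": [0, -1, -1], "rotation": [-0.02, 0, 0]}, {"hand": 8, "delta_pos": [0, -3, -2], "rotation": [-0.03, 0, 0]}, {"hand": 8, "delta_pos": [0, -4, -3], "rotation": [-0.05, 0, 0]}, {"hand": 8, "delta_pos": [0, -5, -5], "rotation": [-0.07, 0, 0]}, {"hand": 8, "delta_pos": [0, -6, -6], "rotation": [-0.09, 0, 0]}]}}

```text
time_s: 17.25
ee_pos: [580.6, -112.5, 178.7]
tcp_rot: [2.7, 0.0, 1.844]
force: [0.1, -0.5, -4.7]
finger_gap: 12.1
gripper_force: 58.9
```

Request:
{"api": "step_arm", "payload": {"targets": [{"hand": 8, "delta_pos": [0, -1, -1], "rotation": [-0.01, 0, 0]}, {"hand": 8, "delta_pos": [0, -2, -2], "rotation": [-0.03, 0, 0]}, {"hand": 8, "delta_pos": [0, -3, -3], "rotation": [-0.04, 0, 0]}, {"hand": 8, "delta_pos": [0, -4, -4], "rotation": [-0.05, 0, 0]}, {"hand": 8, "delta_pos": [0, -6, -6], "rotation": [-0.07, 0, 0]}]}}

```text
time_s: 17.75
ee_pos: [573.3, -114.6, 181.7]
tcp_rot: [2.63, 0.001, 1.844]
force: [-0.4, -0.5, -3.2]
finger_gap: 12.0
gripper_force: 58.9
```

Request:
{"api": "step_arm", "payload": {"targets": [{"hand": 8, "delta_pos": [0, -1, -1], "rotation": [-0.01, 0, 0]}, {"hand": 8, "delta_pos": [0, -2, -2], "rotation": [-0.03, 0, 0]}, {"hand": 8, "delta_pos": [0, -3, -3], "rotation": [-0.04, 0, 0]}, {"hand": 8, "delta_pos": [0, -4, -4], "rotation": [-0.05, 0, 0]}, {"hand": 8, "delta_pos": [0, -5, -5], "rotation": [-0.07, 0, 0]}]}}

```text
time_s: 18.25
ee_pos: [566.9, -116.6, 184.0]
tcp_rot: [2.56, 0.001, 1.844]
force: [0.3, -0.6, -2.4]
finger_gap: 11.9
gripper_force: 59.1
```

Request:
{"api": "step_arm", "payload": {"targets": [{"hand": 8, "delta_pos": [0, -1, -1], "rotation": [-0.01, 0, 0]}, {"hand": 8, "delta_pos": [0, -1, -2], "rotation": [-0.02, 0, 0]}, {"hand": 8, "delta_pos": [0, -2, -3], "rotation": [-0.03, 0, 0]}, {"hand": 8, "delta_pos": [0, -3, -4], "rotation": [-0.04, 0, 0]}, {"hand": 8, "delta_pos": [0, -3, -5], "rotation": [-0.05, 0, 0]}]}}

```text
time_s: 18.75
ee_pos: [561.2, -117.7, 185.8]
tcp_rot: [2.511, -0.0, 1.844]
force: [-0.5, -0.4, -2.8]
finger_gap: 12.1
gripper_force: 59.1
```

Request:
{"api": "step_arm", "payload": {"targets": [{"hand": 8, "delta_pos": [0, 0, 0], "rotation": [0, 0, 0]}, {"hand": 8, "delta_pos": [0, 0, 0], "rotation": [0, 0, 0]}, {"hand": 8, "delta_pos": [0, 0, 0], "rotation": [0, 0, 0]}, {"hand": 8, "delta_pos": [0, 0, 0], "rotation": [0, 0, 0]}, {"hand": 8, "delta_pos": [0, 0, 0], "rotation": [0, 0, 0]}]}}

```text
time_s: 19.25
ee_pos: [561.4, -117.7, 185.8]
tcp_rot: [2.512, 0.0, 1.844]
force: [-0.0, -0.2, -1.7]
finger_gap: 12.1
gripper_force: 59.1
```

Run:
```python
from plan import *
chk()
f=snap('scene','pics/s3.png'); im=f['color'][150:290,190:390,::-1]; a=cv2.resize(np.ascontiguousarray(im),None,fx=3,fy=3,interpolation=cv2.INTER_CUBIC)[:300+120,:400]
f=snap('top','pics/t3.png'); im=f['color'][150:290,330:462,::-1]; b=cv2.resize(np.ascontiguousarray(im),None,fx=3,fy=3,interpolation=cv2.INTER_CUBIC)
cv2.imwrite('pics/m3.png',np.hstack([a,b]))
```

```text
t 19.25 meas [ 561.4 -117.7  185.8] err [-0.1 -0.   0. ] rot err deg [-0. -0. -0.] gap 12.1 F [-0.  -0.2 -1.7] j [-0.62 -0.01  2.02  0.67  0.83 -1.28]
```

View pics/m3.png

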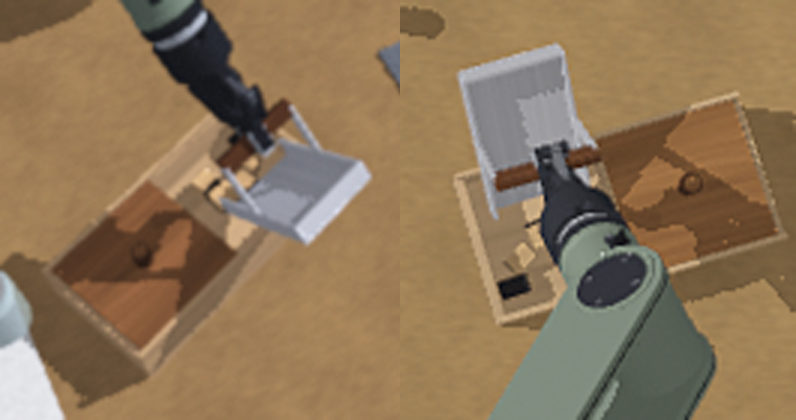

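Run:
```python
from plan import *
go(*lip_pose(35,3,82,43),1,8,0)
print('back');go(*lip_pose(35,3,112,0),3,8,0.5)
print('carry');go([542,217.5,182],rot(87),5,8,0.5)
print('down');go([542,217.5,90],rot(87),2,8,0.7)
print('last');go([542,217.5,81],rot(87),1,8,0)
print(load()[0])
```

```text
[{"hand": 8, "delta_pos": [0.0, -1.0, -3.0], "rotation": [-0.02, 0.0, 0.0]}, {"hand": 8, "delta_pos": [0.0, -3.0, -5.0], "rotation": [-0.05, 0.0, 0.0]}, {"hand": 8, "delta_pos": [0.0, -4.0, -8.0], "rotation": [-0.07, 0.0, 0.0]}, {"hand": 8, "delta_pos": [0.0, -6.0, -10.0], "rotation": [-0.1, 0.0, 0.0]}, {"hand": 8, "delta_pos": [-1.0, -7.0, -13.0], "rotation": [-0.12, 0.0, 0.0]}]
back
[{"hand": 8, "delta_pos": [0.0, 2.0, 2.0], "rotation": [0.03, 0.0, 0.0]}, {"hand": 8, "delta_pos": [0.0, 4.0, 5.0], "rotation": [0.07, 0.0, 0.0]}, {"hand": 8, "delta_pos": [0.0, 7.0, 8.0], "rotation": [0.11, 0.0, 0.0]}, {"hand": 8, "delta_pos": [0.0, 10.0, 12.0], "rotation": [0.17, 0.0, 0.0]}, {"hand": 8, "delta_pos": [0.0, 14.0, 16.0], "rotation": [0.22, 0.0, 0.0]}]
[{"hand": 8, "delta_pos": [0.0, 4.0, 4.0], "rotation": [0.06, 0.0, 0.0]}, {"hand": 8, "delta_pos": [0.0, 9.0, 8.0], "rotation": [0.12, 0.0, 0.0]}, {"hand": 8, "delta_pos": [0.0, 14.0, 11.0], "rotation": [0.19, 0.0, 0.0]}, {"hand": 8, "delta_pos": [0.0, 18.0, 15.0], "rotation": [0.25, 0.0, 0.0]}, {"hand": 8, "delta_pos": [0.0, 23.0, 18.0], "
[... 2721 characters left out ...]
, {"hand": 8, "delta_pos": [0.0, 0.0, 24.0], "rotation": [0.0, 0.0, 0.0]}, {"hand": 8, "delta_pos": [0.0, 0.0, 33.0], "rotation": [0.0, 0.0, 0.0]}, {"hand": 8, "delta_pos": [0.0, 0.0, 41.0], "rotation": [0.0, 0.0, 0.0]}, {"hand": 8, "delta_pos": [0.0, 0.0, 46.0], "rotation": [0.0, 0.0, 0.0]}]
last
[{"hand": 8, "delta_pos": [0.0, 0.0, 2.0], "rotation": [0.0, 0.0, 0.0]}, {"hand": 8, "delta_pos": [0.0, 0.0, 3.0], "rotation": [0.0, 0.0, 0.0]}, {"hand": 8, "delta_pos": [0.0, 0.0, 5.0], "rotation": [0.0, 0.0, 0.0]}, {"hand": 8, "delta_pos": [0.0, 0.0, 7.0], "rotation": [0.0, 0.0, 0.0]}, {"hand": 8, "delta_pos": [0.0, 0.0, 9.0], "rotation": [0.0, 0.0, 0.0]}]
[542.34711869 217.7544412   80.66333261]
```

Request:
{"api": "step_arm", "payload": {"targets": [{"hand": 8, "delta_pos": [0, -1, -3], "rotation": [-0.02, 0, 0]}, {"hand": 8, "delta_pos": [0, -3, -5], "rotation": [-0.05, 0, 0]}, {"hand": 8, "delta_pos": [0, -4, -8], "rotation": [-0.07, 0, 0]}, {"hand": 8, "delta_pos": [0, -6, -10], "rotation": [-0.1, 0, 0]}, {"hand": 8, "delta_pos": [-1, -7, -13], "rotation": [-0.12, 0, 0]}]}}

```text
time_s: 19.85
ee_pos: [548.4, -122.1, 191.8]
tcp_rot: [2.391, -0.0, 1.844]
force: [-0.7, -0.2, -2.8]
finger_gap: 11.8
gripper_force: 59.1
```

Request:
{"api": "step_arm", "payload": {"targets": [{"hand": 8, "delta_pos": [0, 0, 0], "rotation": [0, 0, 0]}, {"hand": 8, "delta_pos": [0, 0, 0], "rotation": [0, 0, 0]}, {"hand": 8, "delta_pos": [0, 0, 0], "rotation": [0, 0, 0]}, {"hand": 8, "delta_pos": [0, 0, 0], "rotation": [0, 0, 0]}, {"hand": 8, "delta_pos": [0, 0, 0], "rotation": [0, 0, 0]}]}}

```text
time_s: 20.35
ee_pos: [549.0, -122.2, 192.3]
tcp_rot: [2.392, 0.0, 1.844]
force: [0.2, 0.0, -2.9]
finger_gap: 12.0
gripper_force: 59.1
```

Request:
{"api": "step_arm", "payload": {"targets": [{"hand": 8, "delta_pos": [0, 2, 2], "rotation": [0.03, 0, 0]}, {"hand": 8, "delta_pos": [0, 4, 5], "rotation": [0.07, 0, 0]}, {"hand": 8, "delta_pos": [0, 7, 8], "rotation": [0.11, 0, 0]}, {"hand": 8, "delta_pos": [0, 10, 12], "rotation": [0.17, 0, 0]}, {"hand": 8, "delta_pos": [0, 14, 16], "rotation": [0.22, 0, 0]}]}}

```text
time_s: 20.85
ee_pos: [569.4, -116.4, 190.1]
tcp_rot: [2.614, -0.0, 1.844]
force: [0.1, 0.2, -2.2]
finger_gap: 12.0
gripper_force: 59.1
```

Request:
{"api": "step_arm", "payload": {"targets": [{"hand": 8, "delta_pos": [0, 4, 4], "rotation": [0.06, 0, 0]}, {"hand": 8, "delta_pos": [0, 9, 8], "rotation": [0.12, 0, 0]}, {"hand": 8, "delta_pos": [0, 14, 11], "rotation": [0.19, 0, 0]}, {"hand": 8, "delta_pos": [0, 18, 15], "rotation": [0.25, 0, 0]}, {"hand": 8, "delta_pos": [0, 23, 18], "rotation": [0.31, 0, 0]}]}}

```text
time_s: 21.35
ee_pos: [597.4, -108.2, 186.0]
tcp_rot: [2.924, -0.001, 1.844]
force: [-0.2, 0.2, -3.2]
finger_gap: 12.0
gripper_force: 59.0
```

Request:
{"api": "step_arm", "payload": {"targets": [{"hand": 8, "delta_pos": [1, 5, 2], "rotation": [0.05, 0, 0]}, {"hand": 8, "delta_pos": [1, 10, 4], "rotation": [0.11, 0, 0]}, {"hand": 8, "delta_pos": [1, 14, 5], "rotation": [0.15, 0, 0]}, {"hand": 8, "delta_pos": [1, 17, 7], "rotation": [0.19, 0, 0]}, {"hand": 8, "delta_pos": [1, 20, 8], "rotation": [0.22, 0, 0]}]}}

```text
time_s: 21.85
ee_pos: [618.0, -101.3, 182.3]
tcp_rot: [-3.141, -0.001, 1.844]
force: [-0.2, -0.9, -2.2]
finger_gap: 11.7
gripper_force: 59.0
```

Run:
```python
from plan import *
o=ctrl.get_obs(); print(o['time_s'],np.round(o['ee_pos'],1),np.round(o['tcp_rot'],3),o['finger_gap'])
print(lip_pose(35,3,112,0)[0])
f=snap('scene','pics/s4.png'); im=f['color'][150:290,190:323,::-1]; a=cv2.resize(np.ascontiguousarray(im),None,fx=3,fy=3,interpolation=cv2.INTER_CUBIC)
f=snap('top','pics/t4.png'); im=f['color'][150:290,330:462,::-1]; b=cv2.resize(np.ascontiguousarray(im),None,fx=3,fy=3,interpolation=cv2.INTER_CUBIC)
cv2.imwrite('pics/m4.png',np.hstack([a,b]))
```

```text
21.85 [ 618.  -101.3  182.3] [-3.141e+00 -1.000e-03  1.844e+00] 11.741943298610645
[ 617.14931848 -102.43971637  183.        ]
```

View pics/m4.png

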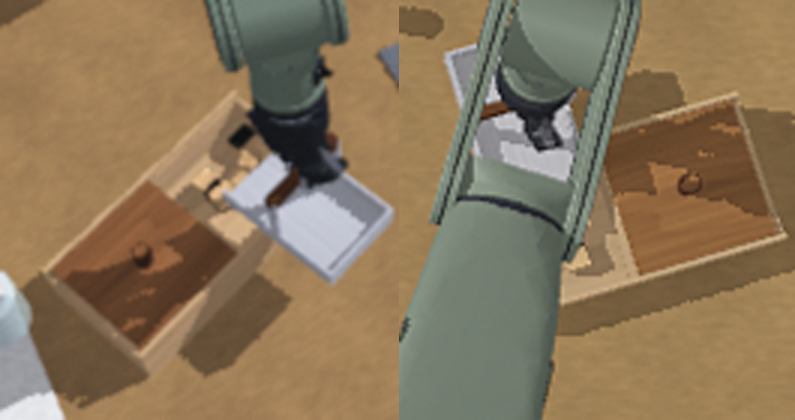

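The tray is empty and the stamps are in the bay, so I'll carry it back to the mat.

Request:
{"api": "step_arm", "payload": {"targets": [{"hand": 8, "delta_pos": [7, 0, 0], "rotation": [0, 0, 0.01]}, {"hand": 8, "delta_pos": [16, 1, 0], "rotation": [0, 0, 0.02]}, {"hand": 8, "delta_pos": [26, 1, 0], "rotation": [0, 0, 0.03]}, {"hand": 8, "delta_pos": [37, 2, 0], "rotation": [0, 0, 0.04]}, {"hand": 8, "delta_pos": [50, 2, 0], "rotation": [0, 0, 0.05]}]}}

```text
time_s: 22.45
ee_pos: [605.4, -52.4, 182.9]
tcp_rot: [3.141, -0.0, 1.793]
force: [0.5, -0.1, -1.5]
finger_gap: 12.2
gripper_force: 59.0
```

Request:
{"api": "step_arm", "payload": {"targets": [{"hand": 8, "delta_pos": [13, 0, 0], "rotation": [0, 0, 0.01]}, {"hand": 8, "delta_pos": [27, 0, 0], "rotation": [0, 0, 0.03]}, {"hand": 8, "delta_pos": [42, 0, 0], "rotation": [0, 0, 0.04]}, {"hand": 8, "delta_pos": [58, 0, 0], "rotation": [0, 0, 0.06]}, {"hand": 8, "delta_pos": [73, -1, 0], "rotation": [0, 0, 0.07]}]}}

```text
time_s: 22.95
ee_pos: [588.2, 19.1, 182.8]
tcp_rot: [3.141, -0.0, 1.723]
force: [0.3, -0.2, -2.5]
finger_gap: 12.2
gripper_force: 59.1
```

Request:
{"api": "step_arm", "payload": {"targets": [{"hand": 8, "delta_pos": [17, -1, 0], "rotation": [0, 0, 0.02]}, {"hand": 8, "delta_pos": [33, -2, 0], "rotation": [0, 0, 0.03]}, {"hand": 8, "delta_pos": [49, -3, 0], "rotation": [0, 0, 0.05]}, {"hand": 8, "delta_pos": [65, -5, 0], "rotation": [0, 0, 0.07]}, {"hand": 8, "delta_pos": [82, -6, 0], "rotation": [0, 0, 0.08]}]}}

```text
time_s: 23.45
ee_pos: [569.5, 99.1, 182.8]
tcp_rot: [3.142, -0.0, 1.643]
force: [0.3, 0.5, -3.0]
finger_gap: 12.4
gripper_force: 59.0
```

Request:
{"api": "step_arm", "payload": {"targets": [{"hand": 8, "delta_pos": [15, -2, 0], "rotation": [0, 0, 0.02]}, {"hand": 8, "delta_pos": [30, -5, 0], "rotation": [0, 0, 0.03]}, {"hand": 8, "delta_pos": [45, -7, 1], "rotation": [0, 0, 0.05]}, {"hand": 8, "delta_pos": [59, -9, 1], "rotation": [0, 0, 0.06]}, {"hand": 8, "delta_pos": [72, -12, 1], "rotation": [0, 0, 0.08]}]}}

```text
time_s: 23.95
ee_pos: [552.3, 170.1, 181.8]
tcp_rot: [3.141, -0.0, 1.563]
force: [-0.4, 0.5, -3.1]
finger_gap: 12.3
gripper_force: 59.0
```

Request:
{"api": "step_arm", "payload": {"targets": [{"hand": 8, "delta_pos": [12, -2, 0], "rotation": [0, 0, 0.01]}, {"hand": 8, "delta_pos": [23, -5, 0], "rotation": [0, 0, 0.02]}, {"hand": 8, "delta_pos": [33, -8, 0], "rotation": [0, 0, 0.03]}, {"hand": 8, "delta_pos": [42, -10, 0], "rotation": [0, 0, 0.04]}, {"hand": 8, "delta_pos": [49, -11, 0], "rotation": [0, 0, 0.05]}]}}

```text
time_s: 24.45
ee_pos: [542.0, 218.5, 181.7]
tcp_rot: [3.142, -0.0, 1.513]
force: [0.6, 0.6, -2.9]
finger_gap: 12.1
gripper_force: 59.0
```

Request:
{"api": "step_arm", "payload": {"targets": [{"hand": 8, "delta_pos": [0, 0, 5], "rotation": [0, 0, 0]}, {"hand": 8, "delta_pos": [0, 0, 12], "rotation": [0, 0, 0]}, {"hand": 8, "delta_pos": [0, 0, 22], "rotation": [0, 0, 0]}, {"hand": 8, "delta_pos": [0, 0, 34], "rotation": [0, 0, 0]}, {"hand": 8, "delta_pos": [0, 0, 46], "rotation": [0, 0, 0]}]}}

```text
time_s: 24.95
ee_pos: [541.9, 217.2, 134.1]
tcp_rot: [-3.14, 0.0, 1.513]
force: [-0.5, -0.7, -2.4]
finger_gap: 11.9
gripper_force: 59.0
```

Request:
{"api": "step_arm", "payload": {"targets": [{"hand": 8, "delta_pos": [0, 0, 12], "rotation": [0, 0, 0]}, {"hand": 8, "delta_pos": [0, 0, 24], "rotation": [0, 0, 0]}, {"hand": 8, "delta_pos": [0, 0, 33], "rotation": [0, 0, 0]}, {"hand": 8, "delta_pos": [0, 0, 41], "rotation": [0, 0, 0]}, {"hand": 8, "delta_pos": [0, 0, 46], "rotation": [0, 0, 0]}]}}

```text
time_s: 25.45
ee_pos: [542.0, 217.6, 88.7]
tcp_rot: [-3.141, 0.0, 1.514]
force: [-0.6, 0.2, -2.4]
finger_gap: 12.1
gripper_force: 58.9
```

Request:
{"api": "step_arm", "payload": {"targets": [{"hand": 8, "delta_pos": [0, 0, 2], "rotation": [0, 0, 0]}, {"hand": 8, "delta_pos": [0, 0, 3], "rotation": [0, 0, 0]}, {"hand": 8, "delta_pos": [0, 0, 5], "rotation": [0, 0, 0]}, {"hand": 8, "delta_pos": [0, 0, 7], "rotation": [0, 0, 0]}, {"hand": 8, "delta_pos": [0, 0, 9], "rotation": [0, 0, 0]}]}}

```text
time_s: 25.95
ee_pos: [542.5, 217.8, 80.9]
tcp_rot: [3.141, -0.0, 1.514]
force: [-0.1, 1.2, -2.0]
finger_gap: 12.3
gripper_force: 58.9
```

```bash
python3 -c "
from plan import *
chk()"
```

```text
t 25.95 meas [542.5 217.8  80.9] err [0.2 0.  0.2] rot err deg [-0.04  0.01  0.01] gap 12.3 F [-0.1  1.2 -2. ] j [0.23 0.39 1.64 0.   1.11 0.29]
```

Request:
{"api": "step_arm", "payload": {"targets": [{"hand": 8, "delta_pos": [0, 0, 0], "rotation": [0, 0, 0]}, {"hand": 8, "delta_pos": [0, 0, 0.5], "rotation": [0, 0, 0]}, {"hand": 8, "delta_pos": [0, 0, 0.5], "rotation": [0, 0, 0]}, {"hand": 8, "delta_pos": [0, 0, 1], "rotation": [0, 0, 0]}, {"hand": 8, "delta_pos": [0, 0, 1], "rotation": [0, 0, 0]}]}}

```text
time_s: 26.45
ee_pos: [542.4, 217.8, 80.5]
tcp_rot: [3.141, -0.0, 1.514]
force: [-2.9, -0.7, 4.6]
finger_gap: 12.3
gripper_force: 60.2
```

Request:
{"api": "step_arm", "payload": {"targets": [{"hand": 16, "delta_pos": [0, 0, 0], "rotation": [0, 0, 0]}, {"hand": 24, "delta_pos": [0, 0, 0], "rotation": [0, 0, 0]}, {"hand": 35, "delta_pos": [0, 0, 0], "rotation": [0, 0, 0]}, {"hand": 50, "delta_pos": [0, 0, 0], "rotation": [0, 0, 0]}, {"hand": 50, "delta_pos": [0, 0, 0], "rotation": [0, 0, 0]}]}}

```text
time_s: 26.95
ee_pos: [542.3, 217.7, 79.5]
tcp_rot: [3.142, -0.0, 1.514]
force: [0.6, 0.5, 0.2]
finger_gap: 50.3
gripper_force: 0.0
```

Request:
{"api": "step_arm", "payload": {"targets": [{"hand": 50, "delta_pos": [0, 0, -10], "rotation": [0, 0, 0]}, {"hand": 50, "delta_pos": [0, 0, -30], "rotation": [0, 0, 0]}, {"hand": 50, "delta_pos": [0, 0, -60], "rotation": [0, 0, 0]}, {"hand": 50, "delta_pos": [0, 0, -90], "rotation": [0, 0, 0]}, {"hand": 50, "delta_pos": [0, 0, -120], "rotation": [0, 0, 0]}]}}

```text
time_s: 27.45
ee_pos: [542.3, 217.7, 201.6]
tcp_rot: [3.141, -0.0, 1.514]
force: [-0.2, 0.4, 0.0]
finger_gap: 49.8
gripper_force: 0.0
```

Request:
{"api": "step_arm", "payload": {"targets": [{"hand": 50, "delta_pos": [0, 0, -30], "rotation": [0, 0, 0]}, {"hand": 50, "delta_pos": [0, 0, -60], "rotation": [0, 0, 0]}, {"hand": 50, "delta_pos": [0, 0, -80], "rotation": [0, 0, 0]}, {"hand": 50, "delta_pos": [0, 0, -80], "rotation": [0, 0, 0]}, {"hand": 50, "delta_pos": [0, 0, -80], "rotation": [0, 0, 0]}]}}

```text
time_s: 27.95
ee_pos: [542.3, 217.7, 279.9]
tcp_rot: [3.141, -0.0, 1.514]
force: [0.5, -0.1, -1.1]
finger_gap: 50.2
gripper_force: 0.0
```

Run:
```python
from plan import *
o=ctrl.get_obs(); print(o['time_s'],np.round(o['ee_pos'],1),o['finger_gap'],np.round(o['force'],1))
f=snap('scene','pics/s5.png'); im=f['color'][130:275,190:390,::-1]; a=cv2.resize(np.ascontiguousarray(im),None,fx=2.2,fy=2.2,interpolation=cv2.INTER_CUBIC)
f=snap('top','pics/t5.png'); im=f['color'][150:295,235:490,::-1]; b=cv2.resize(np.ascontiguousarray(im),(440,250),interpolation=cv2.INTER_CUBIC)
c=cv2.resize(np.ascontiguousarray(f['color'][175:265,340:415,::-1]),(300,360),interpolation=cv2.INTER_CUBIC)
V=np.vstack([a,b]); C=np.zeros((V.shape[0],300,3),np.uint8); C[:360]=c
cv2.imwrite('pics/m5.png',np.hstack([V,C]))
```

```text
27.95 [542.3 217.7 279.9] 50.1584878329819 [ 0.5 -0.1 -1.1]
```

View pics/m5.png

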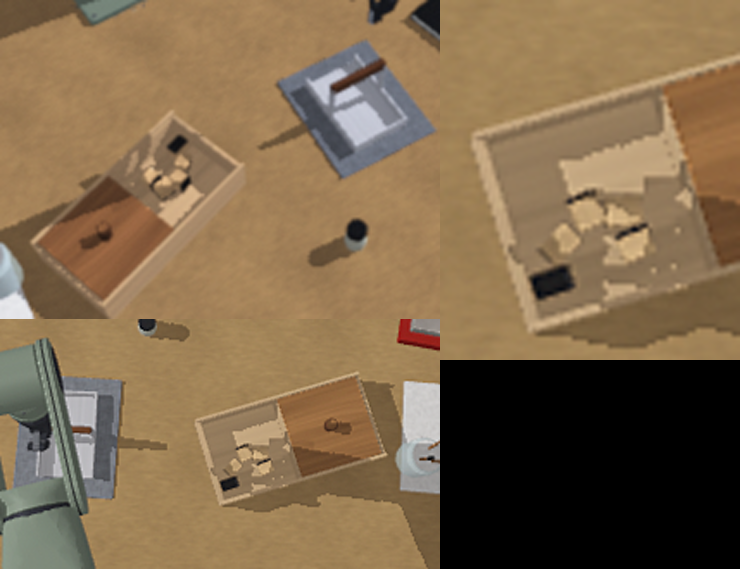

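The picture shows all five stamps in the open bay, four pale blocks around crop (565–632, 212–242) and one sole-up at (550,283). The cover is across, and the empty tray stands flat in the middle of the mat, released.

```bash
python3 -c "
from cell import ctrl
print(ctrl.job_done())"
```

```text
the job is handed in; nothing more can be done
None
```

The job is handed in, but no verdict came back. The last pictures and readings show the cover slid across, all five stamps in the bay, and the empty tray released flat in the middle of the mat; the bystanders were not touched.

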